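# Press the plug lid square into the storage canister

## Robot

A 6-joint arm with a two-finger parallel gripper is mounted at the origin on a cart in front of the work surface, level with it; the furniture and walls round the work are solid. World frame = base frame: x ahead of the robot, y to its left, z up, the work surface at z = 0. Lengths are in m, angles in rad, forces in N, time in s.
With the tool pointing down it reaches from about 0.275 to 0.85 m from the base axis. Payload 5.2 kg.
Tool frame: the origin (TCP) lies on the centre line of the jaws, within the pads' length; the fingertips stand r.tip_reach ahead of it and the grasp point (between the pads) lies 3 mm ahead of it (r.tip_reach is the distance from the TCP to the fingertips, in m); z points along the fingers, x is the direction in which the jaws open and shut, and the axes are right-handed (so a half turn about z gives the same grasp; the last joint's range is limited). The gripper opens to 85 mm and grips with 20 to 120 N. Pads are 22 mm wide; open, the fingers measure 114 mm over their backs; the gripper's body (76 mm by 85 mm) begins 54 mm behind the grasp point. The pads swing forward as they close: fully open they stand 13 mm farther back than shut.
Start: joints at [-1.542, 0.259, 1.535, -0, 1.348, -0.203], TCP at [0.126, -0.535, 0.218] pointing down, gripper open.
Joint ranges: [-3.14, 3.14], [-0.91, 2.08], [0.19, 2.58], [-1.22, 4.36], [0.22, 2.71], [-3.12, 3.12]. Speed limits (rad/s): [2.57, 2.57, 3.14, 3.14, 3.14, 3.14].

## Interface

Orientations are given as a unit quaternion [x, y, z, w].
In Python, from rig import get_state, camera, camera_params, r gives the robot as it stands.
- The arm moves only by the tool step_arm, never from a script. Its argument "targets" is a list of rows, each a list of 6 numbers: the shift along the tool's x, y, z scaled (see below), then the turn, a rotation vector about the tool's x, y, z scaled (see below). In form: [[x, y, z, wx, wy, wz], ...]. A call has 1 to 8 rows; each row is the pose to reach, as a shift and turn from the pose measured when the call began, along the tool's axes at that moment; what a row does not reach only later rows make up. The controller multiplies each number of a shift by 0.5 m and each number of a turn by 90 degrees. A row lasts 1/12 s, in which the tool goes at most 41.7 mm and 7.16 degrees, less where a joint would pass 70% of its speed; a pose out of reach is approached as far as the arm can. A call with a number of a shift or a turn outside -1 to 1 is refused whole. A call with a gripper value outside its range is refused whole. "gripper" is the opening, from -1 (shut) to 1 (fully open), set as the call begins (left out, the last holds). The fingers move at their own pace and stop on an object; "grip_force" is the grip in N (left out, the last holds). Time passes only in rows, so rows that repeat a pose let the fingers close. It gives the time, the measured TCP pose, the force and the opening at its end, in the units of the state.
- get_state(): the state, without advancing time (a new reading comes with each control period).
- camera(name): name is "scene" or "top"; returns the picture (400x640x3 uint8, red, green, blue); there is no depth.
- camera_params(name): a dict with "intrinsics" (3x3 intrinsics, pixels), "R" (3x3) and "t" (3): a world point X has camera coordinates R X + t. Camera axes: x right, y down, z forward; pixel columns grow to the right and rows downward; lengths in m; the calibration is good to about 2 mm. A picture is of the moment at which its call begins. camera_params takes no time and is no camera call.
- r.hand_in(): hands the job in, once; it reports no verdict.
The state is a dict: "time_s": time; "q": joint angles; "joint_velocities": joint speeds; "tau": joint torques, N m; "position": TCP position; "ee_rot": TCP orientation; "contact_force": force on the tool from outside, world axes, zero at the start; "moment": the same for the moment, N m; "opening": opening from 0.0 (shut) to 1.0 (fully open).
Only numpy, scipy, OpenCV 4.12 (cv2) and the standard library are available. Lean on these libraries where they do the work, as an engineer would, in place of code of your own. Each camera call takes 0.05 s, during which the arm holds its last target.

## Task

Put the square wooden lid back on the square white canister: pick it up by its knob, set it straight in the mouth and let go of it. Then drive it fully home, flush all round on the rim, with pushes of the closed fingers on the studs at its corners, a little at a time and corner after corner, so that it never cocks over in the mouth; no push may load the canister with more than 30 N, and the things standing around stay where they are.

Things in the scene. Friction and masses are not known exactly. Their poses are not given: they have to be found in the camera images.
- canister: square white ceramic canister, open at the top, fixed to the worktop, 100 x 100 mm and 80 mm high, walls 6 mm (the mouth is 88 x 88 mm inside). Origin at the centre of its underside, x and y along its sides, z up. Four stiff plungers stand in its inside corners.
- canister_mouth (a point): centre of the canister's mouth, in the plane of its rim, 80 mm above the worktop; x and y along the canister's sides, z up
- canister_plungers (a point): point on the canister's axis 7 mm below the rim plane: highest level of the tops of the four 9 mm square cork plungers, 37 mm from here along both x and y. They start 0 to 1.5 mm below this level, each at its own height, so a lid set in stands 5.5 to 7 mm above the rim, a little askew. Each slides down under more than 14.5 N (about 16 N at 10 mm/s) and stays where pushed
- lid: loose square wooden lid, 0.18 kg, standing upright on its plug at the start. Plug 84 x 84 mm, 14 mm deep; above it a flange 104 x 104 mm, 6 mm thick; on top a round knob in the middle and a stud at each corner. Origin at the centre of the plug's underside, x and y along the sides, z up.
- lid_knob (a point): centre of the lid's knob, 44 mm above the underside of the plug and 24 mm above the flange's top face; the knob is round, 28 mm wide here (22 mm at its foot), its top 10 mm higher. Axes as the lid's
- lid_seat (a point): centre of the underside of the lid's flange, 14 mm above the underside of the plug; it lies at point canister_mouth when the lid is home. Axes as the lid's. The lid fits in any quarter turn with 2 mm of play each side. The rim is a hard stop. A push in the middle needs over 55 N; 16 to 19 N on one stud lowers that corner alone
- lid_stud_a (a point): top of one of the four low round studs on the lid (16 mm wide at the foot, 5 mm high, 34 mm from the lid's centre along each of its sides' directions, 11 mm above point lid_seat), at +x +y of the lid's frame
- lid_stud_b (a point): top of one of the four low round studs on the lid (16 mm wide at the foot, 5 mm high, 34 mm from the lid's centre along each of its sides' directions, 11 mm above point lid_seat), at -x +y of the lid's frame
- lid_stud_c (a point): top of one of the four low round studs on the lid (16 mm wide at the foot, 5 mm high, 34 mm from the lid's centre along each of its sides' directions, 11 mm above point lid_seat), at -x -y of the lid's frame
- lid_stud_d (a point): top of one of the four low round studs on the lid (16 mm wide at the foot, 5 mm high, 34 mm from the lid's centre along each of its sides' directions, 11 mm above point lid_seat), at +x -y of the lid's frame
- tin: bystander: a food tin, 75 mm wide, 58 mm high, behind the work; origin under its centre
- candle: bystander: a tea light, 38 mm wide, 15 mm high, in front of the work; origin under its centre
- bulb: bystander: a garlic bulb, 54 mm wide, 55 mm high, behind the work

How it is judged:
On the way:
1. the lid is set in the canister's mouth and let go (horizontal distance between lid_seat and canister_mouth below 0.006 m and z of lid_seat in the frame of canister_mouth below 0.0095 m and angle between the z axis of lid and the z axis of canister, either way round below 0.1 rad and contact force between the fingers and lid below 0.3 N), for 0.2 s.
At the end, for the whole second after the job is handed in: The lid lies home in the canister's mouth at rest: the underside of its flange less than 1.5 mm above the rim at the centre, less than 0.02 rad out of level and less than 6 mm off centre (z of lid_seat in the frame of canister_mouth below 0.0015 m and angle between the z axis of lid and the z axis of canister, either way round below 0.02 rad and horizontal distance between lid_seat and canister_mouth below 0.006 m and linear speed of lid below 0.01 m/s); the robot touches nothing.
It fails at once if the lid cocks over by more than 0.1 rad (6 degrees) in the mouth (angle between the z axis of lid and the z axis of canister, either way round above 0.1 rad and horizontal distance between lid_seat and canister_mouth below 0.02 m and z of lid_seat in the frame of canister_mouth below 0.0085 m).
It fails at once if the lid is pressed on the canister with more than 30 N (contact force between lid and canister above 30 N).
It fails at once if a bystander (tin, tea light, garlic) is moved by more than 30 mm (distance of any of tin, candle, bulb from where it was at the start of the episode above 0.03 m).
It also fails if it takes over 72 s, if anything falls off the work surface, if the arm or the gripper's body presses on something with over 40 N, if the wrist force passes 120 N, or if a joint passes its speed limit or range.

## Working session

There is one attempt and no reset: what is moved stays moved. The work goes in short steps, Python scripts to look and compute and a tool call to move; the robot and the scene stay as the last step left them, time stands still between calls to the robot, and variables do not carry over. Pictures are saved under pics/ and viewed, and the job is handed in when it is done.

Besides the shell and the picture viewer there is one more tool, called after "Emit:" as name([rows], argument=value, ...), one row to a line, values as JSON. step_arm: Moves the arm, as the interface text tells. Its arguments: {"type":"object","properties":{"targets":{"type":"array","items":{"type":"array","items":{"type":"number","minimum":-1,"maximum":1}}},"gripper":{"type":"number"},"grip_force":{"type":"number"}},"required":["targets"]}

```bash
ls; mkdir -p pics
python3 - <<'E'
from rig import get_state, camera, camera_params, r
import cv2
s=get_state(); print(s); print(r.tip_reach)
for n in("scene","top"):
    cv2.imwrite(f"pics/{n}0.png",camera(n)[:,:,::-1]); print(n,camera_params(n))
E
```

```text
pics
{'time_s': 0.0, 'q': array([-1.54182168e+00,  2.59358827e-01,  1.53609596e+00,  2.96882113e-05,
        1.34801366e+00, -2.02805419e-01]), 'joint_velocities': array([ 0.00053846, -0.000267  , -0.00048627, -0.00013543, -0.00055208,
       -0.00051002]), 'tau': array([ 2.19568232e-03, -4.46031439e+01, -2.90567029e+01,  1.80187058e-04,
        1.17225762e-02, -4.59834794e-06]), 'position': array([ 0.12635464, -0.53471273,  0.21676104]), 'ee_rot': array([ 7.84124628e-01, -6.20602682e-01, -5.92037707e-04, -7.27568614e-04]), 'contact_force': array([-0.2881728 ,  0.66758267, -0.05662954]), 'moment': array([-0.05080797, -0.03509968,  0.01726762]), 'opening': 1.0024616500170007}
0.022
scene {'intrinsics': array([[499.87611273,   0.        , 310.13717506],
       [  0.        , 499.87611273, 195.67389503],
       [  0.        ,   0.        ,   1.        ]]), 'R': array([[-0.68807798, -0.72543   , -0.01732054],
       [-0.46931352,  0.46310023, -0.75185305],
       [ 0.5534379 , -0.50920476, -0.65910318]]), 't': array([0.4782769 , 0.2256483 , 0.71759651])}
top {'intrinsics': array([[472.11850737,   0.        , 319.50624407],
       [  0.        , 472.11850737, 198.94214493],
       [  0.        ,   0.        ,   1.        ]]), 'R': array([[-0.0187356 , -0.99967758,  0.01713819],
       [-0.9973106 ,  0.01747098, -0.07117823],
       [ 0.07085586, -0.01842567, -0.99731637]]), 't': array([0.1583766 , 0.53442178, 0.88963014])}
```

View pics/scene0.png

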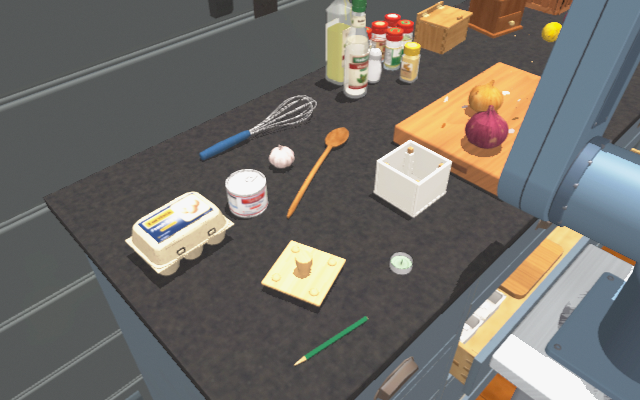

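View pics/top0.png

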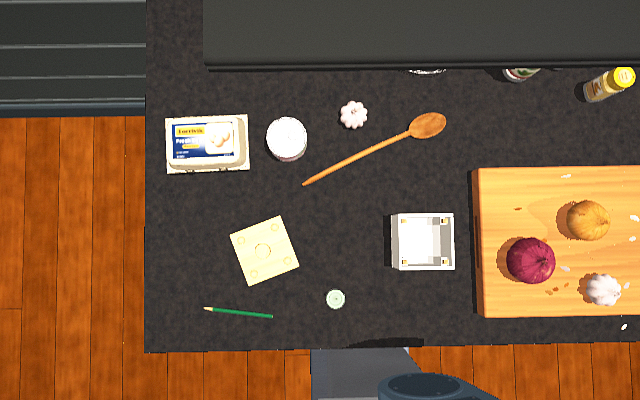

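The lid is at about (265,250) in the top view and the canister at about (423,241). The tea light is at (335,299), with the tin and garlic behind. I'll enlarge the crops next.

Run:
```python
import cv2,numpy as np
t=cv2.imread("pics/top0.png"); s=cv2.imread("pics/scene0.png")
def grid(im,x0,y0,w,h,k):
    c=cv2.resize(im[y0:y0+h,x0:x0+w],None,fx=k,fy=k,interpolation=cv2.INTER_CUBIC)
    for x in range((x0+9)//10*10,x0+w,10):
        cv2.line(c,((x-x0)*k+k//2,0),((x-x0)*k+k//2,6),(0,0,255),1); cv2.putText(c,str(x),((x-x0)*k-8,16),0,.35,(0,255,255),1)
    for y in range((y0+9)//10*10,y0+h,10):
        cv2.line(c,(0,(y-y0)*k+k//2),(6,(y-y0)*k+k//2),(0,0,255),1); cv2.putText(c,str(y),(8,(y-y0)*k+8),0,.35,(0,255,255),1)
    return c
a=grid(t,225,210,80,80,7)
cv2.imwrite("pics/lid_t.png",a)
cv2.imwrite("pics/can_t.png",grid(t,385,205,80,75,7))
cv2.imwrite("pics/lid_s.png",grid(s,258,235,95,75,7))
```

```text
(no output)
```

View pics/lid_t.png

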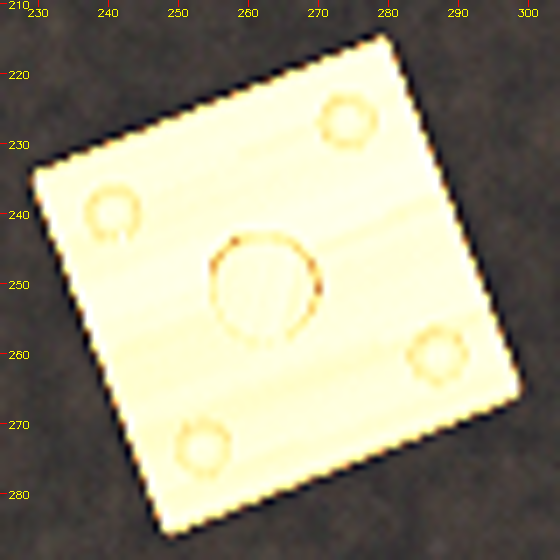

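View pics/can_t.png

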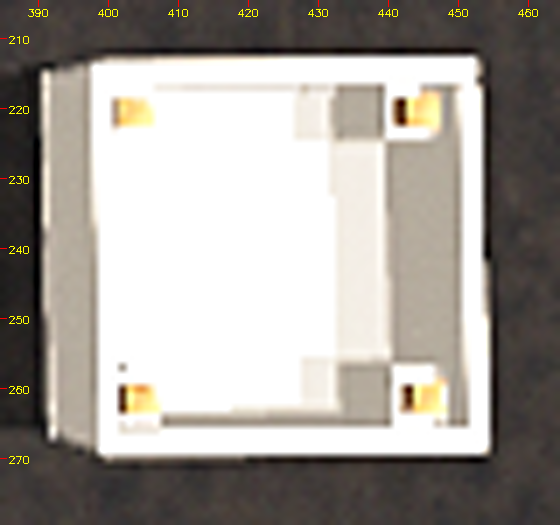

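View pics/lid_s.png

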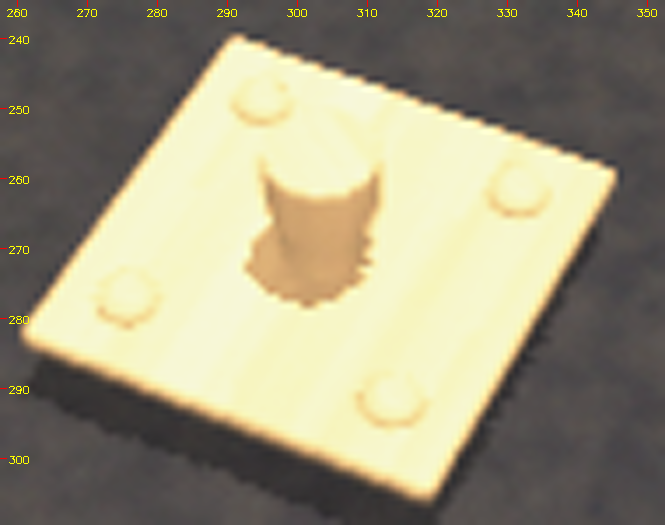

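```bash
cat > h.py <<'E'
import numpy as np
from scipy.spatial.transform import Rotation as Ro
from rig import camera_params
P={n:camera_params(n) for n in("scene","top")}
def back(n,uv,z):
    p=P[n];d=np.linalg.inv(p["intrinsics"])@np.array([uv[0],uv[1],1.]);d=p["R"].T@d;c=-p["R"].T@p["t"]
    return c+d*(z-c[2])/d[2]
def proj(n,X):
    p=P[n];q=p["intrinsics"]@(p["R"]@np.array(X)+p["t"]);return q[:2]/q[2]
def square(pts):
    pts=np.array(pts)[:,:2];c=pts.mean(0);d=pts-c
    a=np.unwrap(np.arctan2(d[:,1],d[:,0])*4)/4
    return c,np.degrees((np.angle(np.exp(4j*(np.arctan2(d[:,1],d[:,0])-np.pi/4)).mean())/4)),np.linalg.norm(d,axis=1).mean()*np.sqrt(2)
E
python3 - <<'E'
from h import *
def px(l,x0,y0,k=7): return [(X/k+x0-.5,Y/k+y0-.5) for X,Y in l]
def rep(nm,n,l,x0,y0,z):
    c,a,s=square([back(n,p,z) for p in px(l,x0,y0)]);print(nm,c.round(4),a.round(2),s.round(4))
rep("lid","top",[(33,172),(386,36),(522,391),(168,536)],225,210,.02)
rep("studs","top",[(113,213),(348,121),(437,355),(203,447)],225,210,.025)
rep("lid","scene",[(235,35),(617,175),(432,502),(22,338)],258,235,.018)
rep("can","top",[(91,62),(480,56),(491,455),(100,458)],385,205,.08)
print("knob top",back("top",px([(265,289)],225,210)[0],.054))
print("candle",back("top",(335,299),.015),"tin",back("top",(287,139),.058))
p=get=None
from rig import get_state
s=get_state();print(Ro.from_quat(s["ee_rot"]).as_matrix().round(3))
E
```

```text
lid [0.4419 0.2556] 20.31 0.1033
studs [0.4419 0.2557] 20.32 0.0675
lid [0.4406 0.2545] 20.14 0.1048
can [ 0.4538 -0.0389] -0.49 0.1004
knob top [0.44153406 0.25549828 0.054     ]
candle [0.34633639 0.12274881 0.015     ] tin [0.64659586 0.2074844  0.058     ]
[[ 0.23  -0.973 -0.   ]
 [-0.973 -0.23   0.002]
 [-0.002 -0.    -1.   ]]
```

Run:
```python
import cv2
s=cv2.imread("pics/scene0.png");k=7;x0,y0=365,130
cv2.imwrite("pics/can_s.png",cv2.resize(s[y0:y0+85,x0:x0+95],None,fx=k,fy=k,interpolation=cv2.INTER_CUBIC))
```

```text
(no output)
```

View pics/can_s.png

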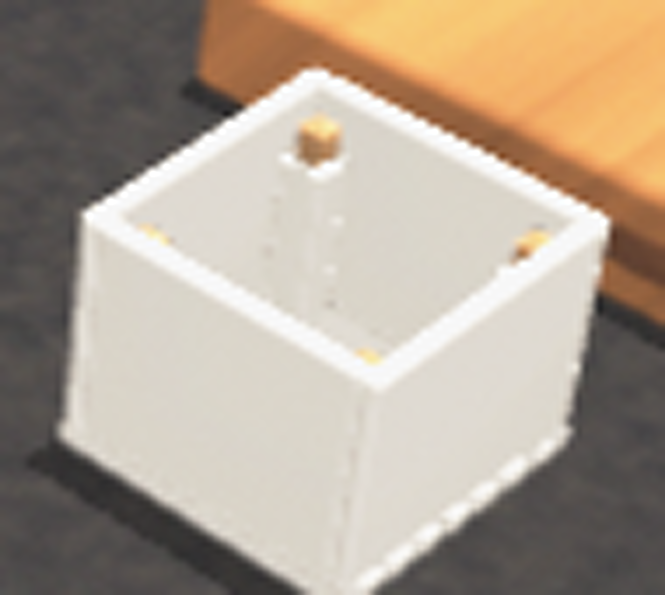

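Run:
```python
from h import *
l=[(X/7+365-.5,Y/7+130-.5) for X,Y in [(318,68),(608,222),(375,385),(83,215)]]
print(square([back("scene",p,.08) for p in l]))
```

```text
(array([ 0.45309388, -0.0397889 ]), np.float64(-1.1088402700343978), np.float64(0.09851856671315652))
```

```bash
cat >> h.py <<'E'
from rig import get_state
def M(yaw):
    c,s=np.cos(np.radians(yaw)),np.sin(np.radians(yaw));return np.array([[c,s,0],[s,-c,0],[0,0,-1.]])
def st():
    s=get_state();Rm=Ro.from_quat(s["ee_rot"]).as_matrix()
    print("t %.2f"%s["time_s"],"pos",s["position"].round(4),"yaw %.2f"%np.degrees(np.arctan2(Rm[1,0],Rm[0,0])),"tilt",(Rm[:2,2]*57.3).round(2),"F",s["contact_force"].round(2),"open %.3f"%s["opening"],"q",s["q"].round(2))
    return s,Rm
def go(*wps):
    s,Rm=st()
    for x,y,z,yaw in wps:
        d=Rm.T@(np.array([x,y,z])-s["position"])/.5
        w=Ro.from_matrix(Rm.T@M(yaw)).as_rotvec()/(np.pi/2)
        print(np.r_[d,w].round(4).tolist())
E
python3 -c "
from h import *
go((.30,-.16,.2,-72),(.4415,.2553,.15,-69.7))"
```

```text
t 0.10 pos [ 0.1263 -0.5348  0.2169] yaw -76.72 tilt [-0.    0.09] F [0.81 0.41 0.51] open 1.002 q [-1.54  0.26  1.54 -0.    1.35 -0.2 ]
[-0.6497, -0.5102, 0.0349, -0.0002, 0.001, -0.0524]
[-1.3929, -0.9764, 0.1363, -0.0003, 0.001, -0.078]
```

Emit:
step_arm([
  [-0.65, -0.51, 0.035, 0, 0, -0.05],
  [-0.65, -0.51, 0.035, 0, 0, -0.05],
  [-0.65, -0.51, 0.035, 0, 0, -0.05],
  [-0.65, -0.51, 0.035, 0, 0, -0.05],
  [-0.65, -0.51, 0.035, 0, 0, -0.05],
  [-0.65, -0.51, 0.035, 0, 0, -0.05],
  [-0.65, -0.51, 0.035, 0, 0, -0.05],
  [-0.65, -0.51, 0.035, 0, 0, -0.05],
], gripper=1)

```text
time_s: 0.77
position: [0.2662, -0.2309, 0.2031]
ee_rot: [0.808, -0.59, -0.001, -0.001]
contact_force: [1.0, -0.4, 0.9]
opening: 1.001
```

```bash
python3 -c "
from h import *
go((.4415,.2553,.15,-69.7))"
```

```text
t 0.77 pos [ 0.2662 -0.2309  0.2031] yaw -72.28 tilt [0.   0.11] F [ 0.97 -0.38  0.89] open 1.001 q [-1.04 -0.1   1.97  0.    1.28  0.23]
[-0.8193, -0.63, 0.1081, -0.0004, 0.0011, -0.0286]
```

Emit:
step_arm([
  [-0.82, -0.63, 0.1, 0, 0, -0.03],
  [-0.82, -0.63, 0.1, 0, 0, -0.03],
  [-0.82, -0.63, 0.1, 0, 0, -0.03],
  [-0.82, -0.63, 0.1, 0, 0, -0.03],
  [-0.82, -0.63, 0.1, 0, 0, -0.03],
  [-0.82, -0.63, 0.1, 0, 0, -0.03],
  [-0.82, -0.63, 0.1, 0, 0, -0.03],
  [-0.82, -0.63, 0.1, 0, 0, -0.03],
])

```text
time_s: 1.43
position: [0.3781, 0.0817, 0.1717]
ee_rot: [0.821, -0.57, -0.0, -0.001]
contact_force: [2.0, -2.1, 0.8]
opening: 0.995
```

```bash
python3 -c "
from h import *
go((.4415,.2553,.12,-69.7),(.4415,.2553,.09,-69.7),(.4415,.2553,.0485,-69.7))"
```

```text
t 1.43 pos [0.3781 0.0817 0.1717] yaw -69.55 tilt [0.03 0.1 ] F [ 1.98 -2.05  0.81] open 0.995 q [-0.08 -0.    1.96  0.    1.18  1.13]
[-0.2809, -0.24, 0.1041, -0.0007, 0.0009, 0.0016]
[-0.2808, -0.24, 0.1641, -0.0007, 0.0009, 0.0016]
[-0.2807, -0.2399, 0.2471, -0.0007, 0.0009, 0.0016]
```

Emit:
step_arm([
  [-0.28, -0.24, 0.1, 0, 0.001, 0],
  [-0.28, -0.24, 0.1, 0, 0.001, 0],
  [-0.28, -0.24, 0.1, 0, 0.001, 0],
  [-0.28, -0.24, 0.1, 0, 0.001, 0],
  [-0.28, -0.24, 0.1, 0, 0.001, 0],
  [-0.28, -0.24, 0.1, 0, 0.001, 0],
  [-0.28, -0.24, 0.12, 0, 0.001, 0],
])

```text
time_s: 2.02
position: [0.4422, 0.2563, 0.1122]
ee_rot: [0.822, -0.569, 0.001, -0.001]
contact_force: [0.7, -0.7, -0.4]
opening: 1.002
```

```bash
python3 -c "
from h import *
go((.4415,.2553,.07,-69.7),(.4415,.2553,.0485,-69.7))
import cv2
from rig import camera
for n in('top','scene'): cv2.imwrite(f'pics/{n}1.png',camera(n)[:,:,::-1])"
```

```text
t 2.02 pos [0.4422 0.2563 0.1122] yaw -69.38 tilt [0.13 0.02] F [ 0.75 -0.72 -0.43] open 1.002 q [ 0.31  0.29  1.78 -0.    1.08  1.52]
[0.0013, 0.0023, 0.0843, -0.0014, -0.0002, 0.0035]
[0.0013, 0.0024, 0.1273, -0.0014, -0.0002, 0.0035]
```

View pics/scene1.png

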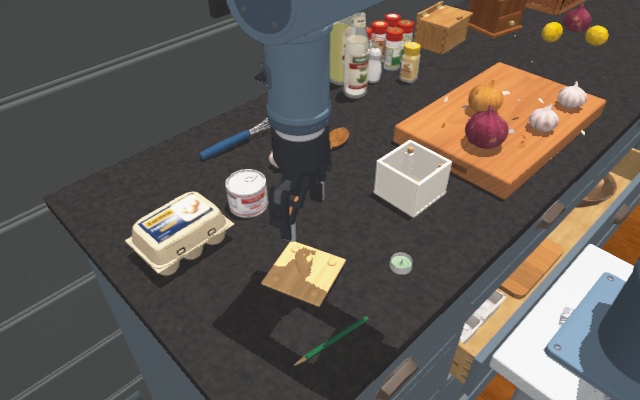

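The open jaws stand above the lid, straddling the knob, and nothing is near them. Next I descend and close.

Emit:
step_arm([
  [0.001, 0.002, 0.06, -0.0014, 0, 0],
  [0.001, 0.002, 0.1, -0.0014, 0, 0],
  [0.001, 0.002, 0.125, -0.0014, 0, 0],
  [0.001, 0.002, 0.127, -0.0014, 0, 0],
  [0.001, 0.002, 0.127, -0.0014, 0, 0],
])

```text
time_s: 2.53
position: [0.4385, 0.2517, 0.0465]
ee_rot: [0.821, -0.571, -0.002, 0.003]
contact_force: [0.3, -0.3, 0.3]
opening: 1.0
```

Emit:
step_arm([
  [0, 0, 0, 0, 0, 0],
  [0, 0, 0, 0, 0, 0],
  [0, 0, 0, 0, 0, 0],
  [0, 0, 0, 0, 0, 0],
  [0, 0, 0, 0, 0, 0],
  [0, 0, 0, 0, 0, 0],
], gripper=-1, grip_force=30)

```text
time_s: 3.03
position: [0.4386, 0.2518, 0.0469]
ee_rot: [0.821, -0.571, -0.002, 0.003]
contact_force: [0.3, -0.5, -0.8]
opening: 0.141
```

```bash
python3 -c "
from h import *
go((.4415,.2553,.0485,-69.7))"
```

```text
t 3.03 pos [0.4386 0.2518 0.0469] yaw -69.63 tilt [-0.33 -0.15] F [ 0.34 -0.55 -0.79] open 0.141 q [ 0.3   0.37  1.85 -0.    0.93  1.52]
[-0.0045, -0.0079, -0.0033, 0.004, -0.0003, 0.0008]
```

Emit:
step_arm([
  [0, 0, 0, 0, 0, 0],
  [0, 0, 0, 0, 0, 0],
  [0, 0, 0, 0, 0, 0],
])

```text
time_s: 3.28
position: [0.4386, 0.2519, 0.0469]
ee_rot: [0.821, -0.571, -0.002, 0.003]
contact_force: [-0.1, -0.0, 0.5]
opening: 0.002
```

```bash
python3 -c "
from h import *
st()
import cv2
from rig import camera
cv2.imwrite(f'pics/s2.png',cv2.resize(camera('scene')[160:320,200:400,::-1],None,fx=4,fy=4))
st()"
```

```text
t 3.28 pos [0.4386 0.2519 0.0469] yaw -69.62 tilt [-0.32 -0.15] F [-0.13 -0.03  0.46] open 0.002 q [ 0.3   0.37  1.85 -0.    0.93  1.52]
t 3.33 pos [0.4386 0.2518 0.0469] yaw -69.63 tilt [-0.33 -0.15] F [-0.27 -0.01 -0.03] open -0.003 q [ 0.3   0.37  1.85 -0.    0.93  1.52]
```

View pics/s2.png

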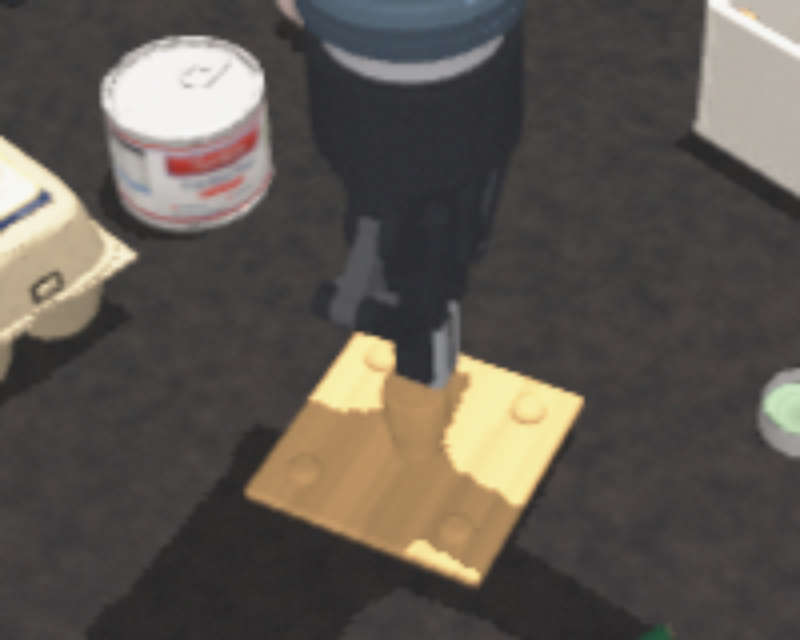

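Run:
```python
from h import *
for X in [(.4386,.2518,.025),(.4386,.2518,.047),(.4415,.2553,.054),(.4415,.2553,.02)]: print(X,proj("scene",X).round(1),proj("top",X).round(1))
# lid now
l=[(X/4+200-.5,Y/4+160-.5) for X,Y in [(357,333),(584,400),(480,587),(245,492)]]
print(square([back("scene",p,.018) for p in l]))
# initial knob top in scene crop
for p in [(320,172)]: print(back("scene",(p[0]/7+258-.5,p[1]/7+235-.5),.054))
```

```text
(0.4386, 0.2518, 0.025) [306.1 267.8] [265.9 251.7]
(0.4386, 0.2518, 0.047) [305.8 258.7] [264.8 252.2]
(0.4415, 0.2553, 0.054) [302.8 256. ] [262.5 250.8]
(0.4415, 0.2553, 0.02) [303.4 269.9] [264.3 250.1]
(array([0.43989831, 0.2564202 ]), np.float64(21.343829321904604), np.float64(0.10255987108827455))
[0.43628705 0.25929822 0.054     ]
```

```bash
python3 -c "
import cv2,numpy as np
from rig import camera
a=cv2.resize(camera('scene')[200:310,250:350,::-1],None,fx=5,fy=5,interpolation=cv2.INTER_CUBIC)
b=cv2.resize(camera('top')[200:300,220:310,::-1],None,fx=5.5,fy=5.5,interpolation=cv2.INTER_CUBIC)[:550,:295]
cv2.imwrite('pics/s3.png',np.clip(a*1.6,0,255)); cv2.imwrite('pics/t3.png',camera('top')[150:350,150:400,::-1].repeat(3,0).repeat(3,1))
"
```

```text
[ WARN:0@1.838] global loadsave.cpp:1063 imwrite_ Unsupported depth image for selected encoder is fallbacked to CV_8U.
```

View pics/s3.png

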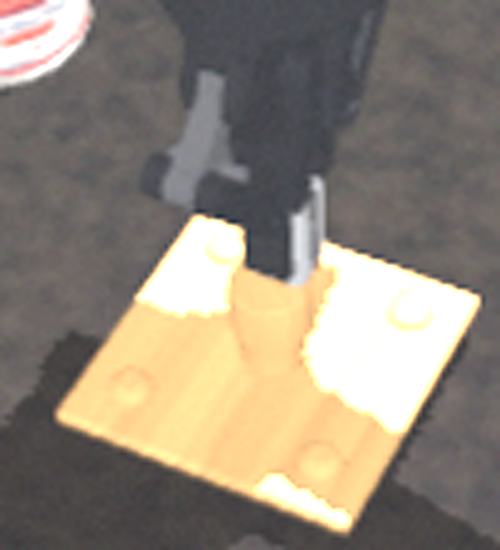

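View pics/t3.png

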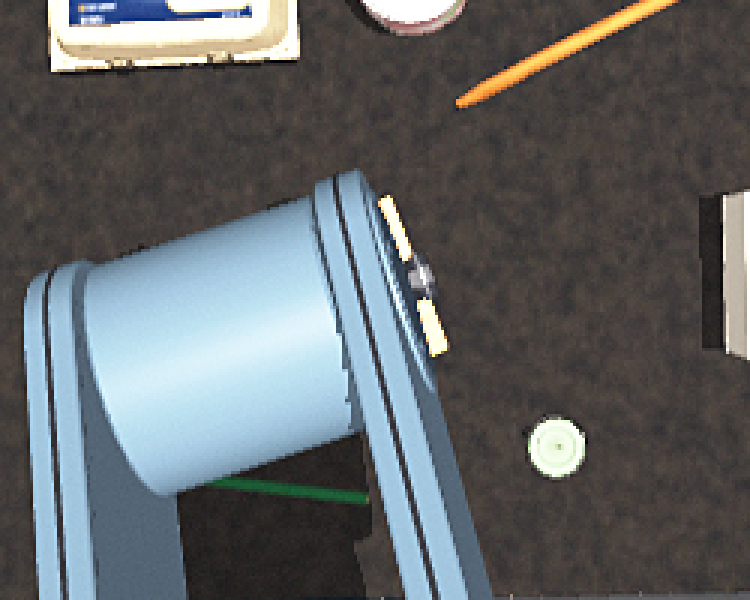

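Run:
```python
from h import *
s,Rm=st()
for z in (.025,.035,.045,.055,.065):
    for uv in [(309,256.3),(298.8,254.5)]:
        d=back("scene",uv,z)-s["position"]; print(z,uv,(Rm.T@d).round(4))
# gripper flange/wrist bottom check
```

```text
t 3.48 pos [0.4386 0.2518 0.0468] yaw -69.62 tilt [-0.33 -0.15] F [-1.27 -0.3   0.12] open 0.000 q [ 0.3   0.37  1.85 -0.    0.93  1.52]
0.025 (309, 256.3) [ 0.0244 -0.0069  0.0218]
0.025 (298.8, 254.5) [ 0.0207 -0.0241  0.0217]
0.035 (309, 256.3) [ 0.0165 -0.0027  0.0118]
0.035 (298.8, 254.5) [ 0.0128 -0.0196  0.0117]
0.045 (309, 256.3) [0.0085 0.0015 0.0018]
0.045 (298.8, 254.5) [ 0.0049 -0.0152  0.0017]
0.055 (309, 256.3) [ 0.0006  0.0057 -0.0081]
0.055 (298.8, 254.5) [-0.003  -0.0107 -0.0083]
0.065 (309, 256.3) [-0.0074  0.0099 -0.0181]
0.065 (298.8, 254.5) [-0.0108 -0.0062 -0.0182]
```

Run:
```python
from h import *
for z in (.06,.08,.09,.1,.11,.12,.13): print(z,proj("scene",(.4422,.2563,z)).round(1), [proj("scene",np.array((.4422,.2563,z))+M(-69.4)[:,0]*s*.05).round(1) for s in(1,-1)])
import cv2
im=cv2.imread("pics/scene1.png")[130:290,230:370];cv2.imwrite("pics/s1c.png",np.clip(cv2.resize(im,None,fx=5,fy=5,interpolation=cv2.INTER_CUBIC)*1.8,0,255).astype("uint8"))
```

```text
0.06 [302.  253.5] [array([315.5, 233.1]), array([287.2, 275.8])]
0.08 [301.6 244.9] [array([315.4, 224.4]), array([286.6, 267.1])]
0.09 [301.4 240.4] [array([315.3, 220. ]), array([286.2, 262.7])]
0.1 [301.2 235.9] [array([315.3, 215.5]), array([285.9, 258.2])]
0.11 [301.  231.3] [array([315.2, 210.9]), array([285.6, 253.6])]
0.12 [300.8 226.6] [array([315.1, 206.3]), array([285.2, 248.9])]
0.13 [300.6 221.8] [array([315.1, 201.5]), array([284.9, 244.1])]
```

View pics/s1c.png

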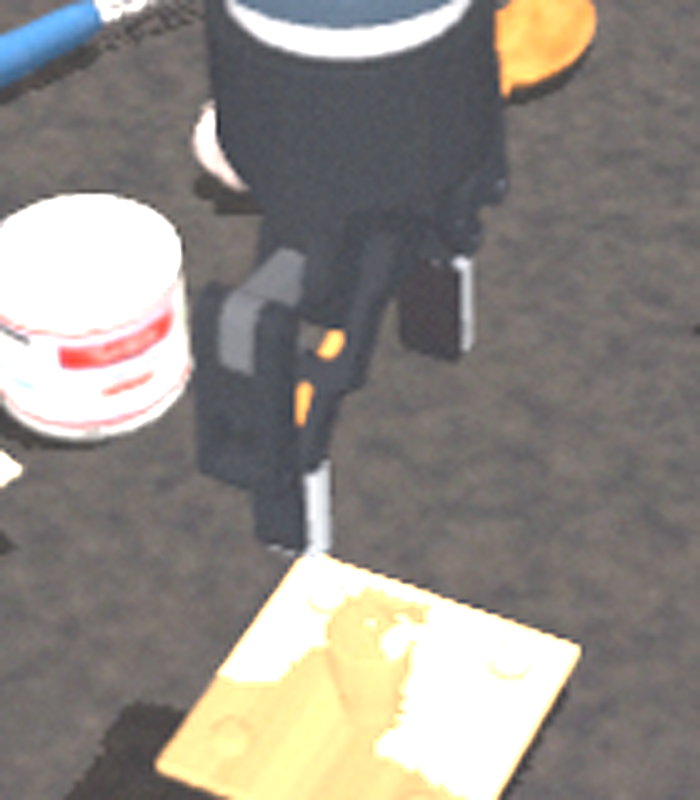

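Emit:
step_arm([
  [0, 0, 0.002, 0, 0, 0],
  [0, 0, 0.004, 0, 0, 0],
  [0, 0, 0.006, 0, 0, 0],
])

```text
time_s: 3.73
position: [0.4385, 0.2518, 0.0437]
ee_rot: [0.821, -0.571, -0.002, 0.003]
contact_force: [0.4, 0.6, 0.0]
opening: 0.002
```

Emit:
step_arm([
  [0, 0, 0.002, 0, 0, 0],
  [0, 0, 0.004, 0, 0, 0],
  [0, 0, 0.006, 0, 0, 0],
])

```text
time_s: 3.98
position: [0.4385, 0.2518, 0.0405]
ee_rot: [0.821, -0.571, -0.002, 0.003]
contact_force: [-0.5, -0.7, -0.3]
opening: -0.0
```

```bash
cat > snap.py <<'E'
import sys,cv2,numpy as np
from rig import camera
from h import st
n,x0,y0,w,h,k,out=sys.argv[1],*map(int,sys.argv[2:7]),sys.argv[7]
g=float(sys.argv[8]) if len(sys.argv)>8 else 1
st()
c=cv2.resize(camera(n)[y0:y0+h,x0:x0+w,::-1],None,fx=k,fy=k,interpolation=cv2.INTER_CUBIC)
cv2.imwrite("pics/"+out,np.clip(c*g,0,255).astype("uint8"))
E
python3 snap.py scene 240 180 120 120 5 s4.png 1.6
```

```text
t 3.98 pos [0.4385 0.2518 0.0405] yaw -69.63 tilt [-0.34 -0.15] F [-0.51 -0.69 -0.27] open -0.000 q [ 0.3   0.38  1.86 -0.    0.91  1.52]
```

View pics/s4.png

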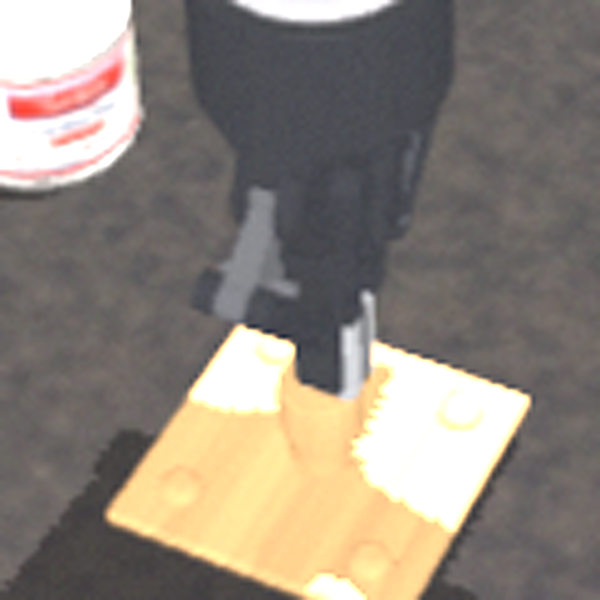

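Emit:
step_arm([
  [0, 0, 0.002, 0, 0, 0],
  [0, 0, 0.004, 0, 0, 0],
  [0, 0, 0.006, 0, 0, 0],
])

```text
time_s: 4.28
position: [0.4386, 0.2518, 0.0402]
ee_rot: [0.821, -0.571, -0.001, 0.003]
contact_force: [-11.3, -4.4, 37.8]
opening: -0.001
```

Emit:
step_arm([
  [0, 0, 0.002, 0, 0, 0],
  [0, 0, 0.004, 0, 0, 0],
  [0, 0, 0.006, 0, 0, 0],
])

```text
time_s: 4.53
position: [0.4392, 0.2521, 0.0402]
ee_rot: [0.821, -0.571, -0.001, 0.002]
contact_force: [-10.8, -4.6, 39.9]
opening: -0.001
```

Contact came at a TCP reading of z=0.040. The knob top is at 0.054, so the closed tips look about 14 mm *above* the reported TCP, where the spec says 22 mm ahead. I'll back off and cross-check before using that offset.

Emit:
step_arm([
  [0, 0, -0.02, 0, 0, 0],
  [0, 0, -0.06, 0, 0, 0],
  [0, 0, -0.06, 0, 0, 0],
  [0, 0, -0.06, 0, 0, 0],
])

```text
time_s: 4.87
position: [0.4402, 0.2524, 0.0709]
ee_rot: [0.821, -0.571, 0.0, 0.001]
contact_force: [0.0, -0.7, -0.1]
opening: -0.001
```

```bash
python3 snap.py scene 240 130 130 170 4 s5.png 1.6;python3 snap.py top 150 120 200 200 4 t5.png 1.3
python3 - <<'E'
from h import *
from rig import r
print([a for a in dir(r) if a[0]!='_'], r.tip_reach)
s,Rm=st()
for t in (.022,-.0137):
  for a,b in ((1,1),(1,-1),(-1,1),(-1,-1)):
    X=s["position"]+Rm@np.array([a*.01,b*.011,t]);u=proj("scene",X);print(t,a,b,u.round(1),((u-[240,130])*4).round())
E
```

```text
t 4.87 pos [0.4402 0.2524 0.0709] yaw -69.58 tilt [-0.04 -0.08] F [ 0.02 -0.66 -0.12] open -0.001 q [ 0.3   0.34  1.83 -0.    0.98  1.52]
t 4.92 pos [0.4394 0.2522 0.07  ] yaw -69.58 tilt [-0.15 -0.12] F [ 0.33 -0.37 -0.33] open -0.002 q [ 0.3   0.34  1.83 -0.    0.98  1.52]
['MotionError', 'hand_in', 'tip_reach'] 0.022
t 4.97 pos [0.4388 0.252  0.0695] yaw -69.59 tilt [-0.23 -0.14] F [-0.23 -0.77  0.45] open 0.003 q [ 0.3   0.34  1.83 -0.    0.98  1.52]
0.022 1 1 [314.5 256.5] [298. 506.]
0.022 1 -1 [302.3 252.2] [249. 489.]
0.022 -1 1 [309.  265.1] [276. 540.]
0.022 -1 -1 [296.7 260.6] [227. 522.]
-0.0137 1 1 [314.2 241.1] [297. 444.]
-0.0137 1 -1 [301.6 236.8] [246. 427.]
-0.0137 -1 1 [308.5 249.7] [274. 479.]
-0.0137 -1 -1 [295.8 245.2] [223. 461.]
```

View pics/s5.png

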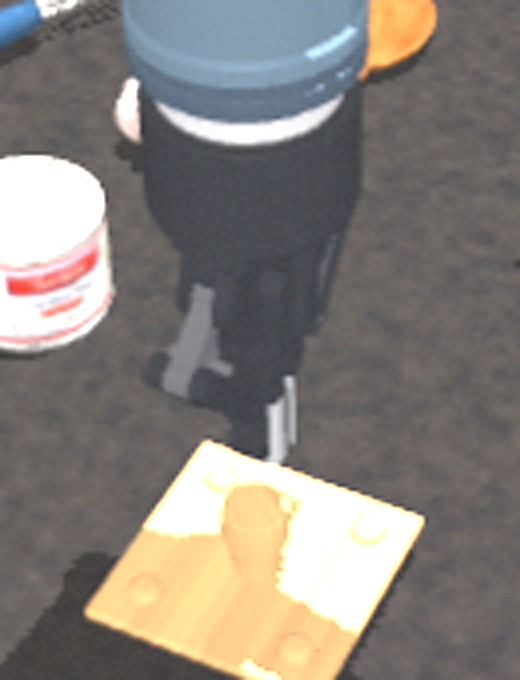

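View pics/t5.png

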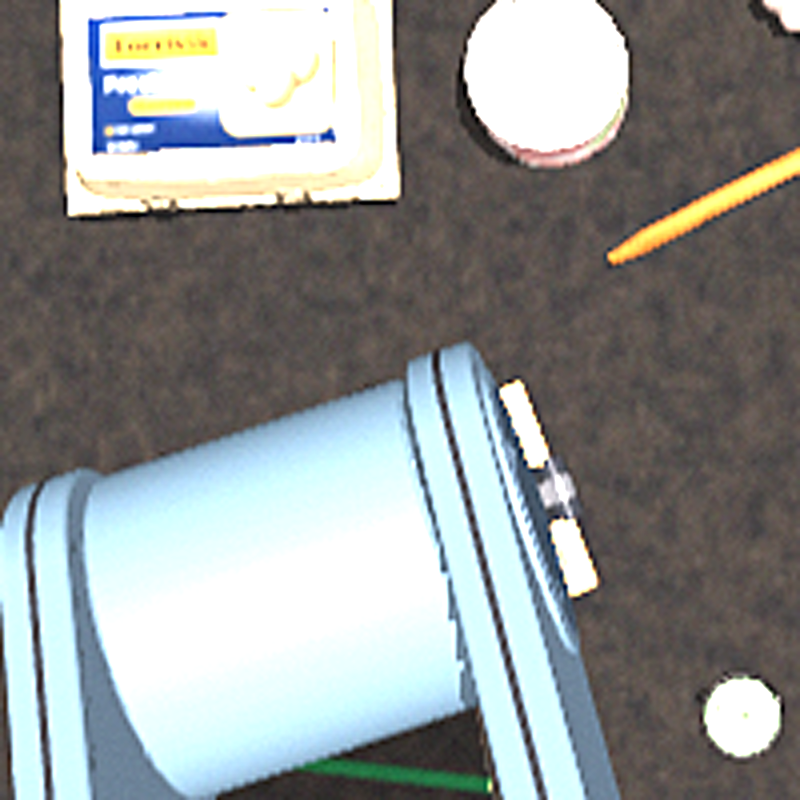

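The image matches that offset: predicted tip corners are (285,461) and (235,444), and the picture shows them at about (280,462) and (235,452). So lateral readings are right and z reads about 36 mm low. I'll open, recentre, and go down with force checks.

```bash
python3 -c "
from h import *
go((.441,.2549,.06,-69.7),(.441,.2549,.035,-69.7),(.441,.2549,.012,-69.7))"
```

```text
t 4.97 pos [0.4388 0.252  0.0695] yaw -69.59 tilt [-0.23 -0.14] F [-0.23 -0.77  0.45] open 0.003 q [ 0.3   0.34  1.83 -0.    0.98  1.52]
[-0.004, -0.0062, 0.0189, 0.0029, -0.0006, 0.0013]
[-0.004, -0.0064, 0.0689, 0.0029, -0.0006, 0.0013]
[-0.0041, -0.0066, 0.1149, 0.0029, -0.0006, 0.0013]
```

Emit:
step_arm([
  [-0.004, -0.006, 0, 0.003, 0, 0.001],
  [-0.004, -0.006, 0, 0.003, 0, 0.001],
  [-0.004, -0.006, 0, 0.003, 0, 0.001],
  [-0.004, -0.006, 0, 0.003, 0, 0.001],
  [-0.004, -0.006, 0.02, 0.003, 0, 0.001],
  [-0.004, -0.006, 0.03, 0.003, 0, 0.001],
  [-0.004, -0.006, 0.04, 0.003, 0, 0.001],
  [-0.004, -0.006, 0.04, 0.003, 0, 0.001],
], gripper=1)

```text
time_s: 5.63
position: [0.4398, 0.2545, 0.0479]
ee_rot: [0.821, -0.571, -0.0, 0.001]
contact_force: [0.3, -0.4, 0.3]
opening: 1.002
```

```bash
python3 -c "
from h import *
go((.441,.2549,.035,-69.7),(.441,.2549,.012,-69.7))";python3 snap.py scene 240 130 130 170 4 s6.png 1.6
```

```text
t 5.63 pos [0.4398 0.2545 0.0479] yaw -69.68 tilt [-0.13 -0.09] F [ 0.3  -0.39  0.29] open 1.002 q [ 0.31  0.37  1.85 -0.    0.93  1.52]
[0.0, -0.0026, 0.0258, 0.0017, -0.0005, 0.0003]
[-0.0, -0.0028, 0.0718, 0.0017, -0.0005, 0.0003]
t 5.63 pos [0.4398 0.2545 0.0479] yaw -69.68 tilt [-0.13 -0.09] F [ 0.3  -0.39  0.29] open 1.002 q [ 0.31  0.37  1.85 -0.    0.93  1.52]
```

View pics/s6.png

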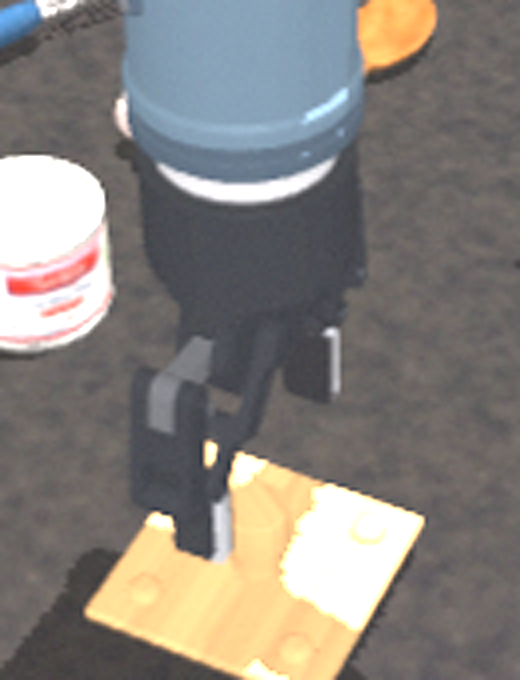

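Emit:
step_arm([
  [0, -0.0026, 0.02, 0.0017, 0, 0],
  [0, -0.0026, 0.04, 0.0017, 0, 0],
  [0, -0.0026, 0.06, 0.0017, 0, 0],
  [0, -0.0026, 0.066, 0.0017, 0, 0],
  [0, -0.0026, 0.068, 0.0017, 0, 0],
  [0, -0.0026, 0.068, 0.0017, 0, 0],
])

```text
time_s: 6.18
position: [0.4411, 0.2549, 0.0141]
ee_rot: [0.821, -0.571, 0.0, 0.0]
contact_force: [-1.0, -0.3, -0.1]
opening: 1.004
```

```bash
python3 -c "
from h import *
go((.441,.2549,.012,-69.7))"
```

```text
t 6.18 pos [0.4411 0.2549 0.0141] yaw -69.68 tilt [ 0.01 -0.04] F [-0.98 -0.27 -0.11] open 1.004 q [ 0.31  0.42  1.87 -0.    0.85  1.52]
[-0.0, 0.0002, 0.0042, 0.0, -0.0005, 0.0002]
```

Positioned; now close on the knob.

Emit:
step_arm([
  [0, 0, 0.003, 0, 0, 0],
  [0, 0, 0.003, 0, 0, 0],
  [0, 0, 0.003, 0, 0, 0],
  [0, 0, 0.003, 0, 0, 0],
  [0, 0, 0.003, 0, 0, 0],
  [0, 0, 0.003, 0, 0, 0],
  [0, 0, 0.003, 0, 0, 0],
  [0, 0, 0.003, 0, 0, 0],
], gripper=-1, grip_force=40)

```text
time_s: 6.85
position: [0.4413, 0.255, 0.0131]
ee_rot: [0.821, -0.571, 0.0, 0.0]
contact_force: [-1.0, -0.9, 5.3]
opening: 0.311
```

Emit:
step_arm([
  [0, 0, -0.02, 0, 0, 0],
  [0, 0, -0.06, 0, 0, 0],
  [0, 0, -0.1, 0, 0, 0],
  [0, 0, -0.14, 0, 0, 0],
  [0, 0, -0.18, 0, 0, 0],
  [0, 0, -0.22, 0, 0, 0],
  [0, 0, -0.24, 0, 0, 0],
  [0, 0, -0.24, 0, 0, 0],
])

```text
time_s: 7.52
position: [0.4427, 0.2556, 0.1356]
ee_rot: [0.821, -0.571, 0.002, -0.002]
contact_force: [-0.4, 0.8, -1.6]
opening: 0.311
```

```bash
python3 snap.py scene 220 100 180 180 4 s7.png 1.3;python3 -c "
from h import *
go((.453,-.039,.135,-90.7))"
```

```text
t 7.52 pos [0.4427 0.2556 0.1356] yaw -69.67 tilt [0.31 0.05] F [-0.36  0.82 -1.57] open 0.311 q [ 0.31  0.26  1.75 -0.    1.13  1.52]
t 7.57 pos [0.4418 0.2553 0.1339] yaw -69.67 tilt [0.17 0.01] F [ 0.04 -0.56 -2.21] open 0.309 q [ 0.31  0.26  1.75 -0.    1.13  1.52]
[0.5597, 0.1833, -0.0022, -0.0019, -0.0002, 0.2336]
```

View pics/s7.png

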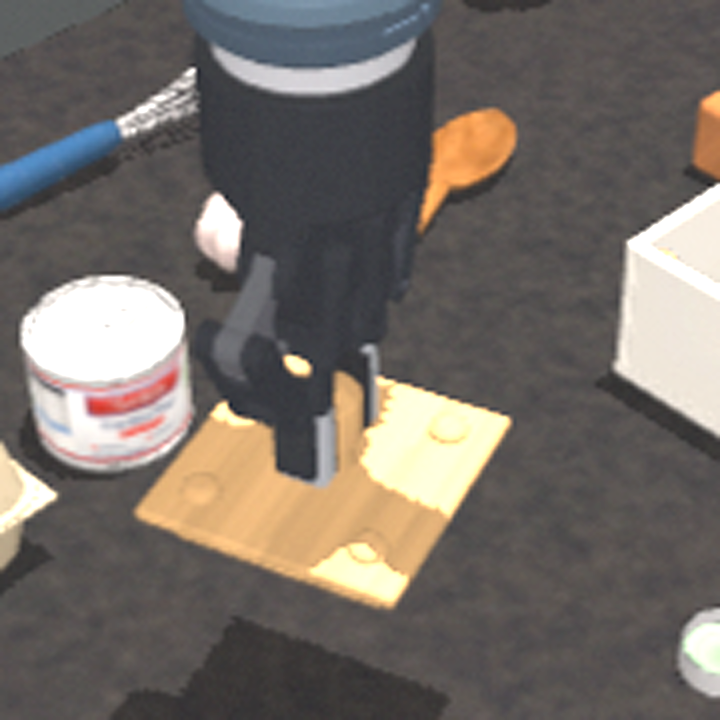

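The knob is gripped (opening 26 mm) and the lid hangs level. I'll carry it to above the canister.

Emit:
step_arm([
  [0.05, 0.016, 0, 0, 0, 0.02],
  [0.12, 0.04, 0, 0, 0, 0.05],
  [0.19, 0.062, 0, 0, 0, 0.08],
  [0.26, 0.085, 0, 0, 0, 0.11],
  [0.33, 0.108, 0, 0, 0, 0.14],
  [0.4, 0.131, 0, 0, 0, 0.17],
  [0.47, 0.154, 0, 0, 0, 0.2],
  [0.53, 0.174, 0, 0, 0, 0.225],
])

```text
time_s: 8.23
position: [0.451, -0.0254, 0.1324]
ee_rot: [-0.707, 0.708, 0.0, 0.0]
contact_force: [0.2, 0.9, -1.3]
opening: 0.31
```

Emit:
step_arm([
  [0.025, 0.012, 0, 0, 0, 0.01],
  [0.025, 0.012, 0, 0, 0, 0.01],
  [0.025, 0.012, 0, 0, 0, 0.01],
  [0.025, 0.012, 0, 0, 0, 0.01],
])

```text
time_s: 8.57
position: [0.4443, -0.0371, 0.1314]
ee_rot: [-0.701, 0.713, 0.001, 0.0]
contact_force: [0.2, 0.7, -1.3]
opening: 0.311
```

```bash
python3 -c "
from h import *
go((.453,-.039,.135,-90.7))";python3 snap.py scene 330 70 130 150 5 s8.png 1.3;python3 snap.py top 340 170 160 140 5 t8.png
```

```text
t 8.57 pos [ 0.4443 -0.0371  0.1314] yaw -90.99 tilt [-0.08  0.1 ] F [ 0.18  0.74 -1.34] open 0.311 q [-0.34  0.16  1.9   0.    1.09  1.25]
[0.0034, -0.0175, -0.0072, 0.0009, 0.0011, -0.0032]
t 8.57 pos [ 0.4443 -0.0371  0.1314] yaw -90.99 tilt [-0.08  0.1 ] F [ 0.18  0.74 -1.34] open 0.311 q [-0.34  0.16  1.9   0.    1.09  1.25]
t 8.62 pos [ 0.4445 -0.0368  0.1317] yaw -90.93 tilt [-0.05  0.09] F [-0.14  1.13 -1.09] open 0.308 q [-0.33  0.15  1.9   0.    1.09  1.25]
```

View pics/s8.png

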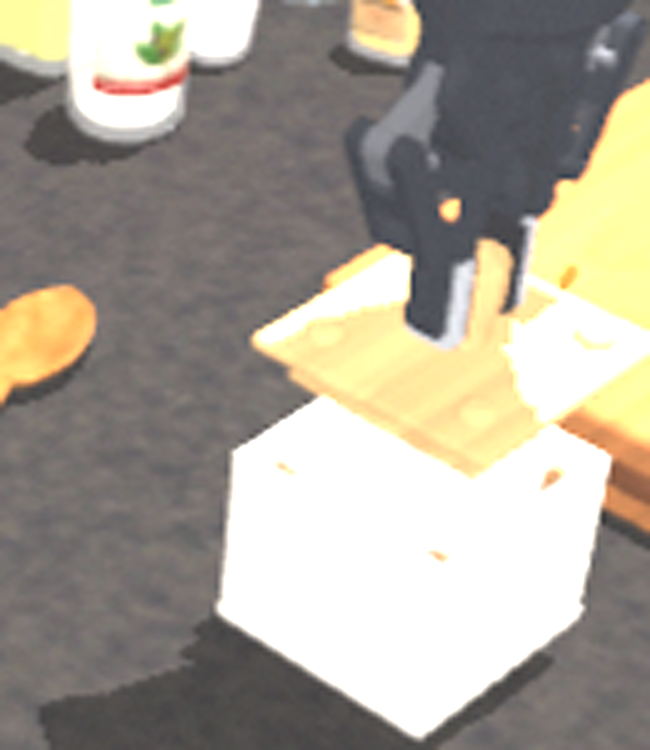

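View pics/t8.png

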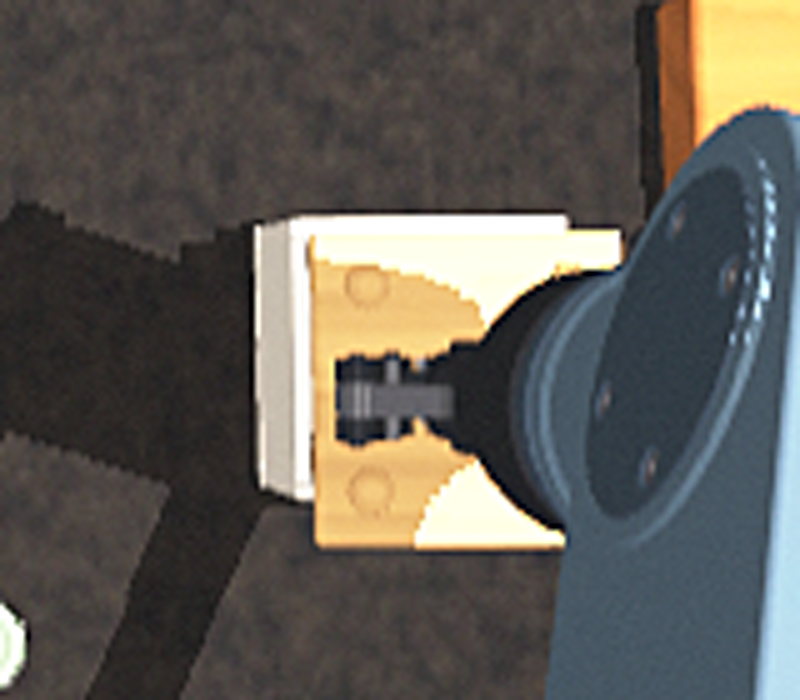

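Run:
```python
from h import *
s,Rm=st()
z=.1317-.0131+.02
T=lambda X,Y:back("top",(X/5+339.5,Y/5+169.5),z)
S=lambda X,Y:back("scene",(X/5+329.5,Y/5+69.5),z)
tl,bl,tr=T(313,233),T(316,547),T(621,229)
print("top c",(bl+tr)/2, np.linalg.norm(tl-bl),np.linalg.norm(tl-tr))
for a,b in((tl,bl),(tl,tr)): d=b-a;print(np.degrees(np.arctan2(d[1],d[0])))
l,f,rr=S(252,340),S(475,475),S(649,350)
print("scene c",(l+rr)/2,np.linalg.norm(l-f),np.linalg.norm(f-rr))
for a,b in((l,f),(f,rr)): d=b-a;print(np.degrees(np.arctan2(d[1],d[0])))
```

```text
t 8.67 pos [ 0.4447 -0.0367  0.1319] yaw -90.90 tilt [-0.03  0.07] F [ 0.11 -0.66 -2.11] open 0.311 q [-0.33  0.15  1.9   0.    1.09  1.25]
top c [ 0.44549171 -0.0366188   0.1386    ] 0.10361868489584013 0.10320007001621168
178.759665660227
-90.29782889026536
scene c [ 0.44343799 -0.03219886  0.1386    ] 0.10365808043825071 0.10183921889149693
175.82460523384032
-89.65696798404699
```

```bash
python3 -c "
from h import *
go((.453,-.039,.13,-90.8),(.453,-.039,.1,-90.8))"
```

```text
t 8.67 pos [ 0.4447 -0.0367  0.1319] yaw -90.90 tilt [-0.03  0.07] F [ 0.11 -0.66 -2.11] open 0.311 q [-0.33  0.15  1.9   0.    1.09  1.25]
[0.0043, -0.0167, 0.0038, 0.0003, 0.0008, -0.0011]
[0.0043, -0.0167, 0.0638, 0.0003, 0.0008, -0.0011]
```

Emit:
step_arm([
  [0.004, -0.017, 0, 0, 0.001, -0.001],
  [0.004, -0.017, 0.01, 0, 0.001, -0.001],
  [0.004, -0.017, 0.03, 0, 0.001, -0.001],
  [0.004, -0.017, 0.05, 0, 0.001, -0.001],
  [0.004, -0.017, 0.06, 0, 0.001, -0.001],
  [0.004, -0.017, 0.06, 0, 0.001, -0.001],
  [0.004, -0.017, 0.06, 0, 0.001, -0.001],
])

```text
time_s: 9.25
position: [0.4532, -0.0385, 0.1017]
ee_rot: [-0.702, 0.712, 0.0, -0.0]
contact_force: [0.2, -0.5, -1.7]
opening: 0.308
```

```bash
python3 -c "
from h import *
go((.453,-.039,.1,-90.8),(.453,-.039,.0865,-90.8))";python3 snap.py scene 350 90 120 130 5 s9.png .9;python3 snap.py top 380 190 100 100 7 t9.png
```

```text
t 9.25 pos [ 0.4532 -0.0385  0.1017] yaw -90.77 tilt [-0.07 -0.01] F [ 0.19 -0.46 -1.71] open 0.308 q [-0.33  0.21  1.92 -0.    1.02  1.25]
[0.001, 0.0003, 0.0034, 0.0007, -0.0001, 0.0003]
[0.001, 0.0003, 0.0304, 0.0007, -0.0001, 0.0003]
t 9.25 pos [ 0.4532 -0.0385  0.1017] yaw -90.77 tilt [-0.07 -0.01] F [ 0.19 -0.46 -1.71] open 0.308 q [-0.33  0.21  1.92 -0.    1.02  1.25]
t 9.30 pos [ 0.4535 -0.0387  0.1021] yaw -90.78 tilt [-0.01 -0.02] F [-0.24 -0.22 -1.21] open 0.308 q [-0.33  0.21  1.91 -0.    1.02  1.25]
```

View pics/s9.png

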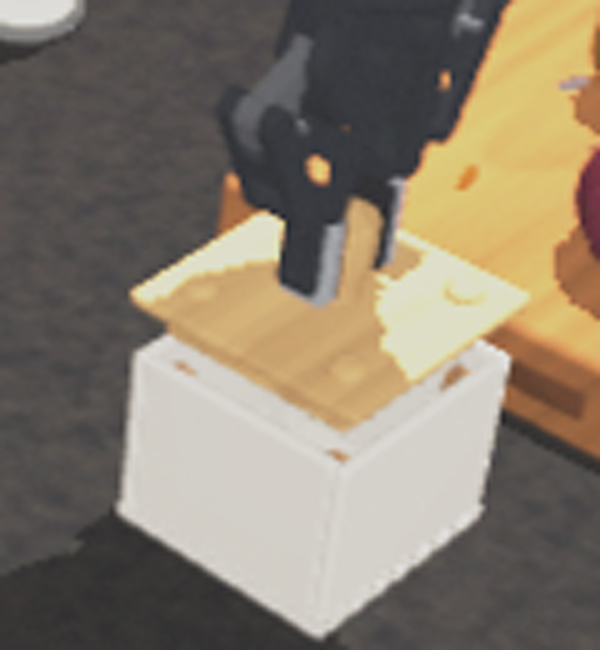

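View pics/t9.png

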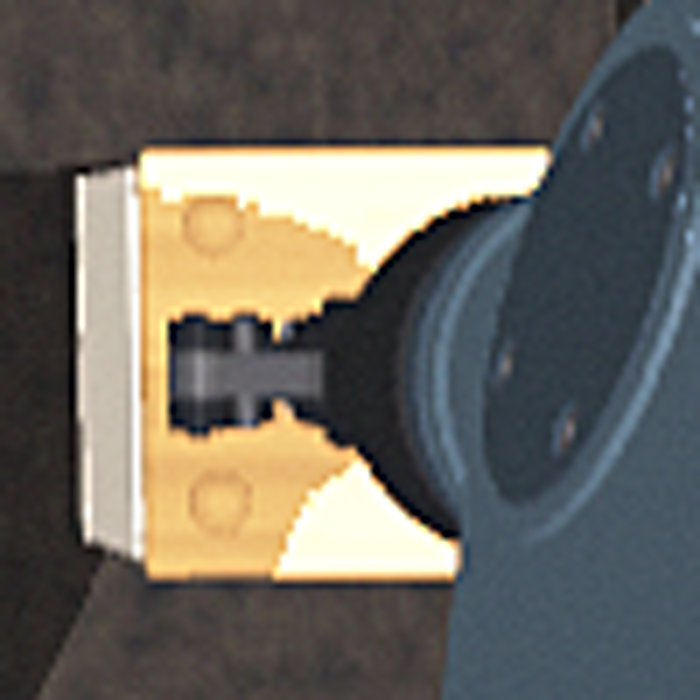

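Run:
```python
from h import *
z=.1019-.0131+.02
S=lambda X,Y,z:back("scene",(X/5+349.5,Y/5+89.5),z)
T=lambda X,Y,z:back("top",(X/7+379.5,Y/7+189.5),z)
l,rr=S(132,296,z),S(528,296,z);print("lid scene",(l+rr)/2,np.linalg.norm(l-rr)/2**.5)
l,rr=S(135,350,.08),S(510,357,.08);print("can scene",(l+rr)/2,np.linalg.norm(l-rr)/2**.5)
a,b=T(141,149,z),T(147,579,z);m=(a+b)/2;n=(b-a)/np.linalg.norm(b-a);print("lid top",np.linalg.norm(a-b),np.degrees(np.arctan2(n[1],n[0])),m+.052*np.array([-n[1],n[0],0]) )
a,b=T(212,225,z+.005),T(219,502,z+.005);m=(a+b)/2;n=(b-a)/np.linalg.norm(b-a);print("studs",np.linalg.norm(a-b),np.degrees(np.arctan2(n[1],n[0])),m+.034*np.array([-n[1],n[0],0]) )
```

```text
lid scene [ 0.45226585 -0.03806837  0.1088    ] 0.1019867656053559
can scene [ 0.45382414 -0.04104758  0.08      ] 0.09849657752444972
lid top 0.10538953504276065 179.03318008920505 [ 0.45419728 -0.03902699  0.1088    ]
studs 0.06750367579230296 179.5978100358211 [ 0.45459165 -0.0376382   0.1138    ]
```

```bash
python3 -c "
from h import *
go((.453,-.0395,.092,-90.7),(.453,-.0395,.0865,-90.7))"
```

```text
t 9.35 pos [ 0.4536 -0.0388  0.1023] yaw -90.79 tilt [ 0.01 -0.03] F [ 0.14  0.81 -1.39] open 0.311 q [-0.33  0.21  1.91 -0.    1.02  1.25]
[0.0014, 0.0012, 0.0205, -0.0001, -0.0004, -0.001]
[0.0014, 0.0012, 0.0315, -0.0001, -0.0004, -0.001]
```

Emit:
step_arm([
  [0.0014, 0.001, 0.005, 0, 0, 0],
  [0.0014, 0.001, 0.01, 0, 0, 0],
  [0.0014, 0.001, 0.015, 0, 0, 0],
  [0.0014, 0.001, 0.02, 0, 0, 0],
  [0.0014, 0.001, 0.022, 0, 0, 0],
])

```text
time_s: 9.77
position: [0.4529, -0.0395, 0.0909]
ee_rot: [-0.702, 0.712, -0.0, -0.0]
contact_force: [-0.4, 0.1, -1.3]
opening: 0.311
```

```bash
python3 -c "
from h import *
go((.453,-.0395,.092,-90.7),(.453,-.0395,.0865,-90.7))"
```

```text
t 9.77 pos [ 0.4529 -0.0395  0.0909] yaw -90.80 tilt [-0.01 -0.02] F [-0.43  0.13 -1.3 ] open 0.311 q [-0.33  0.22  1.93 -0.    0.99  1.25]
[-0.0, -0.0003, -0.0022, 0.0001, -0.0003, -0.0011]
[-0.0, -0.0003, 0.0088, 0.0001, -0.0003, -0.0011]
```

Emit:
step_arm([
  [0, 0, 0.002, 0, 0, 0],
  [0, 0, 0.004, 0, 0, 0],
  [0, 0, 0.006, 0, 0, 0],
  [0, 0, 0.006, 0, 0, 0],
])

```text
time_s: 10.1
position: [0.4528, -0.0395, 0.0877]
ee_rot: [-0.702, 0.712, 0.0, -0.0]
contact_force: [-0.3, -0.4, -1.5]
opening: 0.306
```

Emit:
step_arm([
  [0, 0, 0.002, 0, 0, 0],
  [0, 0, 0.003, 0, 0, 0],
  [0, 0, 0.003, 0, 0, 0],
])

```text
time_s: 10.35
position: [0.4527, -0.0394, 0.0861]
ee_rot: [-0.702, 0.712, 0.0, -0.0]
contact_force: [0.5, -0.5, -2.0]
opening: 0.305
```

Emit:
step_arm([
  [0, 0, 0.001, 0, 0, 0],
  [0, 0, 0.002, 0, 0, 0],
  [0, 0, 0.002, 0, 0, 0],
])

```text
time_s: 10.6
position: [0.453, -0.0395, 0.0853]
ee_rot: [-0.702, 0.712, -0.0, -0.0]
contact_force: [0.1, -1.1, -1.2]
opening: 0.304
```

Emit:
step_arm([
  [0, 0, 0.001, 0, 0, 0],
  [0, 0, 0.002, 0, 0, 0],
  [0, 0, 0.002, 0, 0, 0],
])

```text
time_s: 10.85
position: [0.4532, -0.0395, 0.0852]
ee_rot: [-0.702, 0.712, -0.0, -0.0]
contact_force: [-3.1, 1.4, 7.5]
opening: 0.306
```

```bash
python3 -c "
from h import *
st()";python3 snap.py scene 360 100 110 120 5 s10.png .9
```

```text
t 10.85 pos [ 0.4532 -0.0395  0.0852] yaw -90.79 tilt [ 0.03 -0.03] F [-3.1   1.35  7.48] open 0.306 q [-0.33  0.23  1.94 -0.    0.97  1.25]
t 10.85 pos [ 0.4532 -0.0395  0.0852] yaw -90.79 tilt [ 0.03 -0.03] F [-3.1   1.35  7.48] open 0.306 q [-0.33  0.23  1.94 -0.    0.97  1.25]
```

View pics/s10.png

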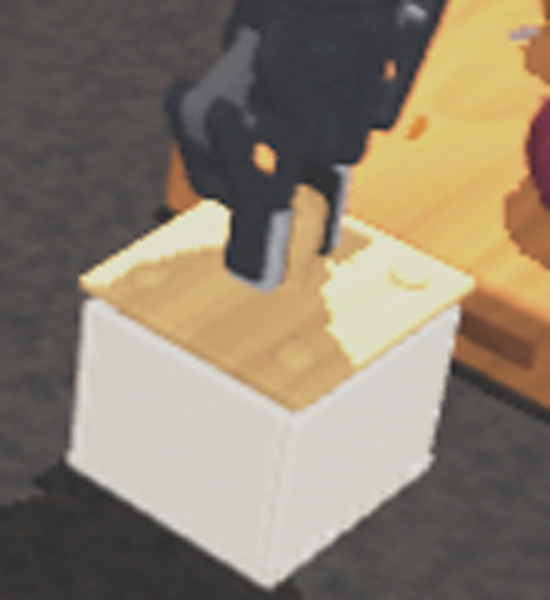

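Contact at 9 N with the lid square in the mouth, its flange a few mm above the rim. Next I release it and rise.

Emit:
step_arm([
  [0, 0, 0, 0, 0, 0],
  [0, 0, 0, 0, 0, 0],
  [0, 0, 0, 0, 0, 0],
  [0, 0, 0, 0, 0, 0],
  [0, 0, 0, 0, 0, 0],
], gripper=0.6)

```text
time_s: 11.32
position: [0.4531, -0.0395, 0.085]
ee_rot: [-0.702, 0.712, -0.0, -0.0]
contact_force: [-0.1, -0.5, 0.3]
opening: 0.796
```

Emit:
step_arm([
  [0, 0, -0.03, 0, 0, 0],
  [0, 0, -0.08, 0, 0, 0],
  [0, 0, -0.12, 0, 0, 0],
  [0, 0, -0.15, 0, 0, 0],
  [0, 0, -0.15, 0, 0, 0],
  [0, 0, -0.15, 0, 0, 0],
])

```text
time_s: 11.82
position: [0.4536, -0.0396, 0.1604]
ee_rot: [-0.702, 0.712, -0.001, 0.0]
contact_force: [-0.3, 0.0, -0.4]
opening: 0.799
```

```bash
python3 snap.py scene 350 110 120 110 6 s11.png .9;python3 snap.py top 380 190 100 100 7 t11.png
```

```text
t 11.82 pos [ 0.4536 -0.0396  0.1604] yaw -90.80 tilt [ 0.12 -0.07] F [-0.35  0.02 -0.42] open 0.799 q [-0.33  0.14  1.84 -0.    1.16  1.25]
t 11.87 pos [ 0.4528 -0.0394  0.1595] yaw -90.80 tilt [ 0.   -0.02] F [ 0.87 -0.31 -0.5 ] open 0.800 q [-0.33  0.14  1.84 -0.    1.16  1.25]
```

View pics/s11.png

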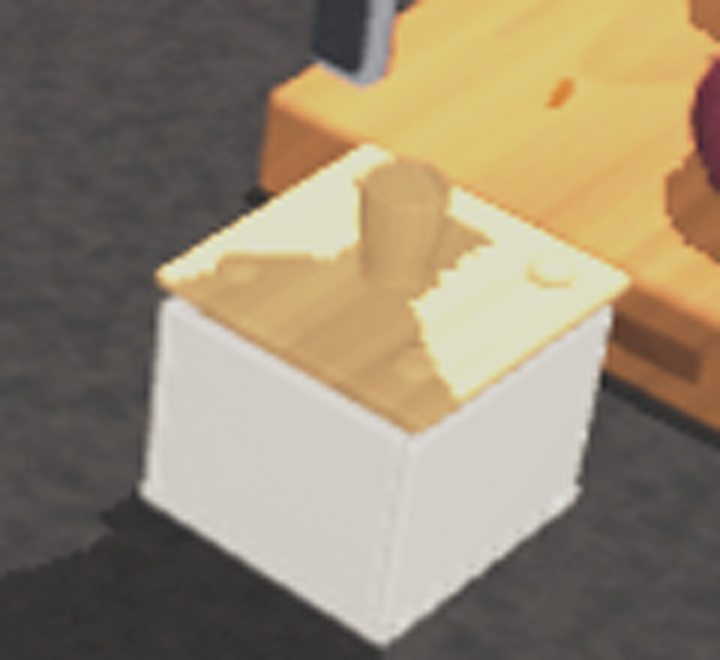

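View pics/t11.png

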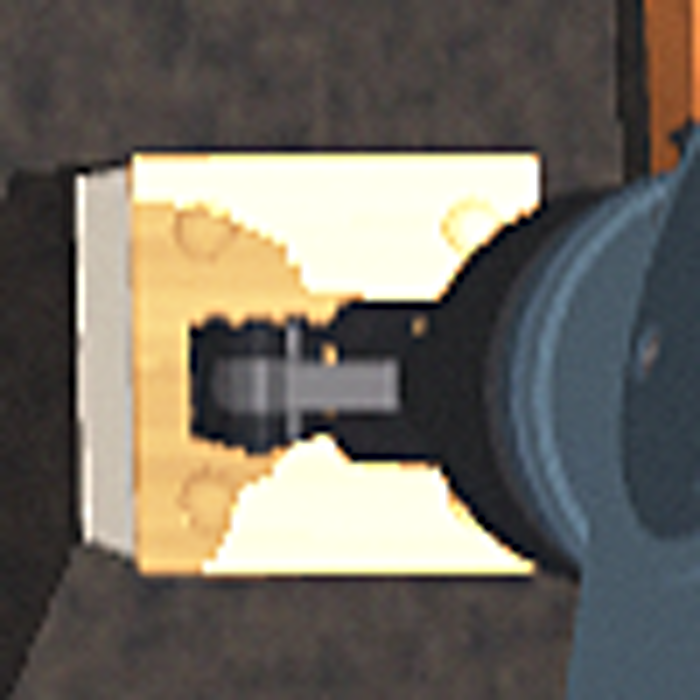

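Run:
```python
from h import *
T=lambda X,Y,z:back("top",(X/7+379.5,Y/7+189.5),z)
tl,bl,tr=T(132,154,.092),T(138,574,.092),T(540,154,.092)
print((bl+tr)/2,np.linalg.norm(tl-bl),np.linalg.norm(tl-tr))
for a,b in((bl,tl),(tr,tl)): d=b-a;print(np.degrees(np.arctan2(d[1],d[0])))
for p in [(205,232),(475,224),(210,501)]: print(T(*p,.097))
```

```text
[ 0.45380854 -0.03962818  0.092     ] 0.10505888744358308 0.10344472628181742
-0.9365169628700313
88.97018777569431
[ 0.48718851 -0.0055766   0.097     ]
[ 0.48794331 -0.07357313  0.097     ]
[ 0.42029412 -0.00466829  0.097     ]
```

The lid is in the mouth about 6 mm proud, centred at (0.4535,-0.0395) with yaw about -0.8°. Next I close the fingers and go above the first stud.

```bash
cat >> h.py <<'E'
ST={"mp":(.420,-.005),"pp":(.488,-.006),"pm":(.487,-.074),"mm":(.419,-.073)}
E
python3 -c "
from h import *
go((*ST['mp'],.135,-90.8),(*ST['mp'],.088,-90.8))"
```

```text
t 11.92 pos [ 0.4524 -0.0392  0.159 ] yaw -90.80 tilt [-0.07  0.  ] F [-1.16  0.13 -0.14] open 0.801 q [-0.33  0.14  1.84 -0.    1.16  1.25]
[-0.0675, 0.0656, 0.048, 0.0008, 0.0, 0.0001]
[-0.0675, 0.0655, 0.142, 0.0008, 0.0, 0.0001]
```

Emit:
step_arm([
  [-0.035, 0.033, 0, 0, 0, 0],
  [-0.0675, 0.0655, 0, 0, 0, 0],
  [-0.0675, 0.0655, 0.02, 0, 0, 0],
  [-0.0675, 0.0655, 0.05, 0, 0, 0],
  [-0.0675, 0.0655, 0.08, 0, 0, 0],
  [-0.0675, 0.0655, 0.11, 0, 0, 0],
  [-0.0675, 0.0655, 0.12, 0, 0, 0],
  [-0.0675, 0.0655, 0.12, 0, 0, 0],
], gripper=-1)

```text
time_s: 12.58
position: [0.4181, -0.0045, 0.097]
ee_rot: [-0.702, 0.712, 0.003, -0.002]
contact_force: [0.6, -0.6, -0.1]
opening: 0.002
```

Emit:
step_arm([
  [0, 0, 0, 0, 0, 0],
  [0, 0, 0, 0, 0, 0],
  [0, 0, 0, 0, 0, 0],
])

```text
time_s: 12.83
position: [0.4185, -0.0047, 0.0974]
ee_rot: [-0.702, 0.712, 0.002, -0.002]
contact_force: [-0.9, -1.0, 0.8]
opening: -0.005
```

```bash
python3 -c "
from h import *
go((*ST['mp'],.088,-90.8))"; python3 snap.py scene 350 90 120 120 6 s12.png .9
```

```text
t 12.83 pos [ 0.4185 -0.0047  0.0974] yaw -90.80 tilt [-0.31  0.07] F [-0.89 -1.01  0.83] open -0.005 q [-0.28  0.16  2.   -0.    0.99  1.31]
[0.0007, -0.0031, 0.0188, 0.0035, 0.0007, -0.0]
t 12.83 pos [ 0.4185 -0.0047  0.0974] yaw -90.80 tilt [-0.31  0.07] F [-0.89 -1.01  0.83] open -0.005 q [-0.28  0.16  2.   -0.    0.99  1.31]
```

View pics/s12.png

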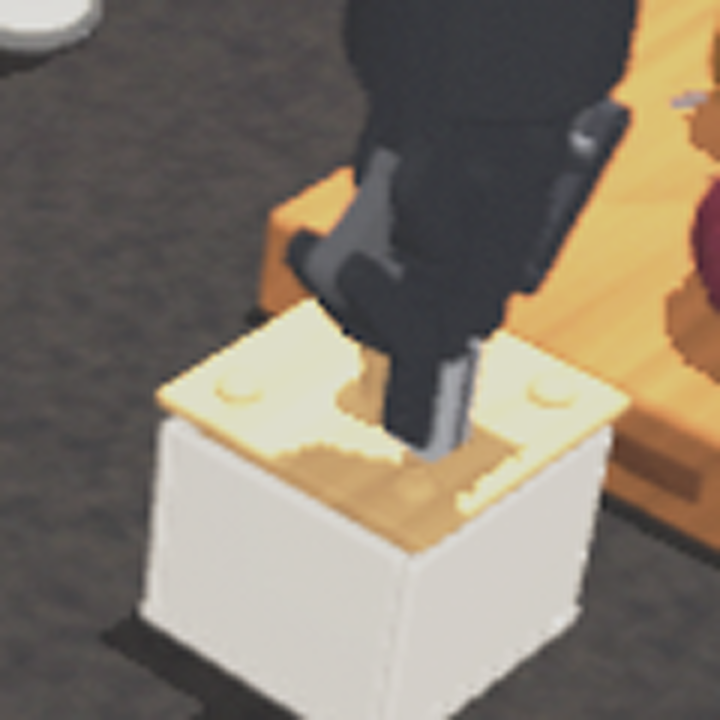

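Emit:
step_arm([
  [0.001, -0.003, 0.008, 0.0035, 0, 0],
  [0.001, -0.003, 0.016, 0.0035, 0, 0],
  [0.001, -0.003, 0.02, 0.0035, 0, 0],
  [0.001, -0.003, 0.02, 0.0035, 0, 0],
])

```text
time_s: 13.22
position: [0.4196, -0.0051, 0.087]
ee_rot: [-0.702, 0.712, 0.001, 0.0]
contact_force: [-0.8, 1.0, 0.4]
opening: 0.004
```

Emit:
step_arm([
  [0, 0, 0.001, 0, 0, 0],
  [0, 0, 0.002, 0, 0, 0],
  [0, 0, 0.003, 0, 0, 0],
  [0, 0, 0.003, 0, 0, 0],
])

```text
time_s: 13.55
position: [0.4196, -0.0051, 0.0855]
ee_rot: [-0.702, 0.712, 0.001, 0.0]
contact_force: [0.4, 0.5, 0.5]
opening: -0.001
```

Emit:
step_arm([
  [0, 0, 0.001, 0, 0, 0],
  [0, 0, 0.002, 0, 0, 0],
  [0, 0, 0.003, 0, 0, 0],
  [0, 0, 0.003, 0, 0, 0],
])

```text
time_s: 13.88
position: [0.4196, -0.0051, 0.0839]
ee_rot: [-0.702, 0.712, 0.001, 0.0]
contact_force: [-0.7, -0.4, -0.6]
opening: 0.003
```

Emit:
step_arm([
  [0, 0, 0.001, 0, 0, 0],
  [0, 0, 0.002, 0, 0, 0],
  [0, 0, 0.003, 0, 0, 0],
  [0, 0, 0.003, 0, 0, 0],
])

```text
time_s: 14.22
position: [0.4198, -0.005, 0.0834]
ee_rot: [-0.702, 0.712, 0.0, 0.001]
contact_force: [-4.0, 2.1, 12.9]
opening: 0.002
```

Emit:
step_arm([
  [0, 0, 0.002, 0, 0, 0],
  [0, 0, 0.003, 0, 0, 0],
  [0, 0, 0.0035, 0, 0, 0],
  [0, 0, 0.0035, 0, 0, 0],
])

```text
time_s: 14.55
position: [0.4197, -0.005, 0.0829]
ee_rot: [-0.702, 0.712, 0.0, 0.0]
contact_force: [-4.6, 1.3, 14.6]
opening: 0.005
```

Emit:
step_arm([
  [0, 0, 0.002, 0, 0, 0],
  [0, 0, 0.003, 0, 0, 0],
  [0, 0, 0.004, 0, 0, 0],
  [0, 0, 0.0045, 0, 0, 0],
])

```text
time_s: 14.88
position: [0.4195, -0.0047, 0.082]
ee_rot: [-0.702, 0.712, 0.0, 0.001]
contact_force: [-6.3, 2.7, 18.3]
opening: -0.001
```

```bash
python3 -c "
from h import *
go((*ST['pp'],.09,-90.8),(*ST['pp'],.0845,-90.8))"
```

```text
t 14.88 pos [ 0.4195 -0.0047  0.082 ] yaw -90.77 tilt [0.02 0.06] F [-6.29  2.72 18.3 ] open -0.001 q [-0.28  0.18  2.02  0.    0.95  1.3 ]
[0.0006, -0.137, -0.0159, -0.0002, 0.0007, 0.0003]
[0.0007, -0.137, -0.0049, -0.0002, 0.0007, 0.0003]
```

Emit:
step_arm([
  [0, 0, -0.016, 0, 0, 0],
  [0, -0.05, -0.018, 0, 0, 0],
  [0, -0.1, -0.018, 0, 0, 0],
  [0, -0.137, -0.018, 0, 0, 0],
  [0, -0.137, -0.016, 0, 0, 0],
  [0, -0.137, -0.01, 0, 0, 0],
  [0, -0.137, -0.008, 0, 0, 0],
  [0, -0.137, -0.007, 0, 0, 0],
])

```text
time_s: 15.55
position: [0.4864, -0.0054, 0.0849]
ee_rot: [-0.702, 0.712, 0.001, -0.0]
contact_force: [0.3, -0.2, -0.3]
opening: -0.0
```

```bash
python3 -c "
from h import *
go((*ST['pp'],.0845,-90.8))"
```

```text
t 15.55 pos [ 0.4864 -0.0054  0.0849] yaw -90.77 tilt [-0.11  0.09] F [ 0.32 -0.18 -0.3 ] open -0.000 q [-0.24  0.28  1.86  0.    1.    1.34]
[0.0012, -0.0033, 0.0007, 0.0013, 0.001, 0.0003]
```

Emit:
step_arm([
  [0, -0.002, 0.001, 0.001, 0, 0],
  [0, -0.002, 0.002, 0.001, 0, 0],
  [0, -0.002, 0.0035, 0.001, 0, 0],
  [0, -0.002, 0.0035, 0.001, 0, 0],
])

```text
time_s: 15.88
position: [0.4871, -0.0054, 0.0832]
ee_rot: [-0.702, 0.712, 0.001, 0.0]
contact_force: [-1.3, 0.2, 1.4]
opening: -0.001
```

Emit:
step_arm([
  [0, 0, 0.001, 0, 0, 0],
  [0, 0, 0.002, 0, 0, 0],
  [0, 0, 0.0035, 0, 0, 0],
  [0, 0, 0.0035, 0, 0, 0],
])

```text
time_s: 16.22
position: [0.4873, -0.0054, 0.0827]
ee_rot: [-0.702, 0.712, 0.0, 0.001]
contact_force: [-3.8, 1.5, 11.0]
opening: -0.006
```

Emit:
step_arm([
  [0, 0, 0.002, 0, 0, 0],
  [0, 0, 0.003, 0, 0, 0],
  [0, 0, 0.004, 0, 0, 0],
  [0, 0, 0.005, 0, 0, 0],
  [0, 0, 0.005, 0, 0, 0],
])

```text
time_s: 16.63
position: [0.4875, -0.0051, 0.0818]
ee_rot: [-0.702, 0.712, -0.0, 0.001]
contact_force: [-5.3, 2.6, 15.2]
opening: 0.001
```

```bash
python3 -c "
from h import *
go((*ST['pm'],.0845,-90.8))"
```

```text
t 16.63 pos [ 0.4875 -0.0051  0.0818] yaw -90.76 tilt [0.09 0.08] F [-5.33  2.56 15.15] open 0.001 q [-0.24  0.29  1.87  0.    0.99  1.34]
[0.1378, -0.0008, -0.0057, -0.001, 0.0009, 0.0004]
```

Emit:
step_arm([
  [0, 0, -0.016, 0, 0, 0],
  [0.05, -0.001, -0.018, 0, 0, 0],
  [0.1, -0.001, -0.018, 0, 0, 0],
  [0.137, -0.001, -0.018, 0, 0, 0],
  [0.137, -0.001, -0.016, 0, 0, 0],
  [0.137, -0.001, -0.01, 0, 0, 0],
  [0.137, -0.001, -0.008, 0, 0, 0],
  [0.137, -0.001, -0.007, 0, 0, 0],
])

```text
time_s: 17.3
position: [0.4866, -0.0726, 0.0847]
ee_rot: [-0.703, 0.712, 0.001, 0.001]
contact_force: [-0.9, 0.3, -0.8]
opening: -0.001
```

Emit:
step_arm([
  [0, 0, 0.001, 0, 0, 0],
  [0, 0, 0.002, 0, 0, 0],
  [0, 0, 0.0035, 0, 0, 0],
  [0, 0, 0.0035, 0, 0, 0],
])

```text
time_s: 17.63
position: [0.4866, -0.072, 0.0831]
ee_rot: [-0.703, 0.711, 0.001, 0.001]
contact_force: [-0.3, 0.8, 1.6]
opening: -0.004
```

Emit:
step_arm([
  [0, 0, 0.001, 0, 0, 0],
  [0, 0, 0.002, 0, 0, 0],
  [0, 0, 0.0035, 0, 0, 0],
  [0, 0, 0.0035, 0, 0, 0],
])

```text
time_s: 17.97
position: [0.4869, -0.0721, 0.0825]
ee_rot: [-0.703, 0.711, 0.0, 0.001]
contact_force: [-3.0, 0.6, 10.9]
opening: 0.001
```

Emit:
step_arm([
  [0.002, 0, 0.002, 0, 0, 0],
  [0.002, 0, 0.003, 0, 0, 0],
  [0.002, 0, 0.004, 0, 0, 0],
  [0.002, 0, 0.005, 0, 0, 0],
  [0.002, 0, 0.005, 0, 0, 0],
])

```text
time_s: 18.38
position: [0.4873, -0.0727, 0.0814]
ee_rot: [-0.703, 0.711, -0.0, 0.002]
contact_force: [-3.7, 3.6, 12.4]
opening: -0.001
```

```bash
python3 -c "
from h import *
go((*ST['mm'],.0845,-90.8))"
```

```text
t 18.38 pos [ 0.4873 -0.0727  0.0814] yaw -90.67 tilt [0.16 0.13] F [-3.74  3.56 12.41] open -0.001 q [-0.38  0.3   1.85  0.    0.99  1.2 ]
[0.0023, 0.1365, -0.0066, -0.0018, 0.0015, 0.0014]
```

Emit:
step_arm([
  [0, 0, -0.016, 0, 0.001, 0],
  [0.002, 0.05, -0.018, 0, 0.001, 0.001],
  [0.002, 0.1, -0.018, 0, 0.001, 0.001],
  [0.002, 0.136, -0.018, 0, 0.001, 0.001],
  [0.002, 0.136, -0.016, 0, 0.001, 0.001],
  [0.002, 0.136, -0.01, 0, 0.001, 0.001],
  [0.002, 0.136, -0.008, 0, 0.001, 0.001],
  [0.002, 0.136, -0.007, 0, 0.001, 0.001],
])

```text
time_s: 19.05
position: [0.4203, -0.0732, 0.0847]
ee_rot: [-0.702, 0.712, -0.001, 0.001]
contact_force: [0.0, 0.3, 0.4]
opening: 0.001
```

Emit:
step_arm([
  [0, 0, 0.001, 0, 0, 0],
  [0, 0, 0.002, 0, 0, 0],
  [0, 0, 0.0035, 0, 0, 0],
  [0, 0, 0.0035, 0, 0, 0],
])

```text
time_s: 19.38
position: [0.421, -0.0734, 0.0832]
ee_rot: [-0.702, 0.712, -0.002, 0.002]
contact_force: [1.3, -0.1, 2.0]
opening: 0.002
```

Emit:
step_arm([
  [0, 0, 0.001, 0, 0, 0],
  [0, 0, 0.002, 0, 0, 0],
  [0, 0, 0.0035, 0, 0, 0],
  [0, 0, 0.0035, 0, 0, 0],
])

```text
time_s: 19.72
position: [0.4213, -0.0737, 0.0824]
ee_rot: [-0.703, 0.712, -0.002, 0.002]
contact_force: [-3.6, 0.5, 12.7]
opening: -0.003
```

Emit:
step_arm([
  [0, 0, 0.002, 0, 0, 0],
  [0, 0, 0.003, 0, 0, 0],
  [0, 0, 0.004, 0, 0, 0],
  [0, 0, 0.005, 0, 0, 0],
  [0, 0, 0.006, 0, 0, 0],
  [0, 0, 0.006, 0, 0, 0],
])

```text
time_s: 20.22
position: [0.4208, -0.074, 0.0807]
ee_rot: [-0.703, 0.711, -0.002, 0.001]
contact_force: [-6.6, -0.1, 18.0]
opening: 0.001
```

```bash
python3 -c "
from h import *
go((*ST['mp'],.0835,-90.8))"; python3 snap.py scene 350 110 120 110 6 s13.png .9
```

```text
t 20.22 pos [ 0.4208 -0.074   0.0807] yaw -90.69 tilt [ 0.25 -0.1 ] F [-6.55 -0.13 17.97] open 0.001 q [-0.44  0.19  2.01  0.    0.94  1.15]
[-0.138, 0.0033, -0.0059, -0.0028, -0.0011, 0.0012]
t 20.22 pos [ 0.4208 -0.074   0.0807] yaw -90.69 tilt [ 0.25 -0.1 ] F [-6.55 -0.13 17.97] open 0.001 q [-0.44  0.19  2.01  0.    0.94  1.15]
```

View pics/s13.png

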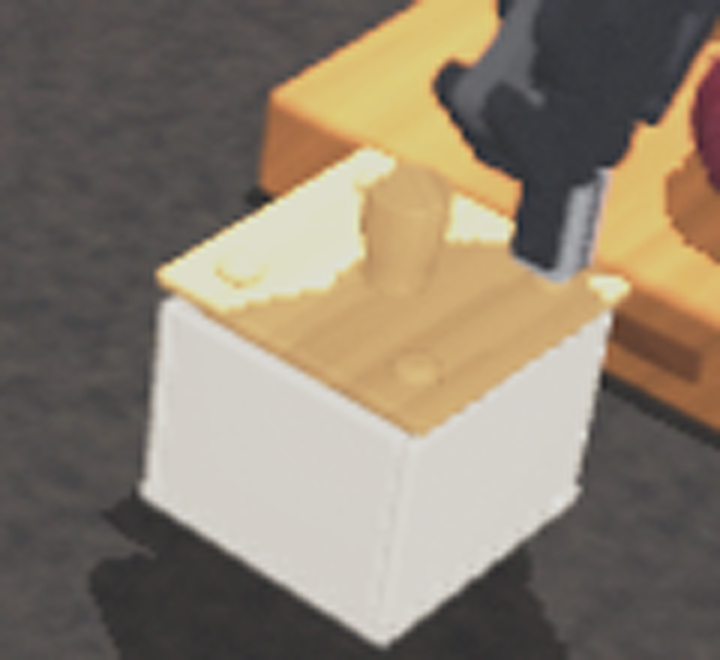

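The closed fingers sit on the stud at about (560,280), and the lid is close to level with its flange nearer the rim. Starting round 2.

Emit:
step_arm([
  [0, 0, -0.014, -0.002, -0.001, 0],
  [-0.05, 0.003, -0.018, -0.002, -0.001, 0],
  [-0.1, 0.003, -0.018, -0.002, -0.001, 0],
  [-0.138, 0.003, -0.018, -0.002, -0.001, 0.001],
  [-0.138, 0.003, -0.014, -0.002, -0.001, 0.001],
  [-0.138, 0.003, -0.01, -0.002, -0.001, 0.001],
  [-0.138, 0.003, -0.006, -0.002, -0.001, 0.001],
])

```text
time_s: 20.85
position: [0.4202, -0.0054, 0.0833]
ee_rot: [-0.703, 0.712, -0.001, 0.0]
contact_force: [-0.4, -1.2, -0.5]
opening: 0.002
```

Emit:
step_arm([
  [0, 0, 0.001, 0, 0, 0],
  [0, 0, 0.002, 0, 0, 0],
  [0, 0, 0.0035, 0, 0, 0],
  [0, 0, 0.0035, 0, 0, 0],
])

```text
time_s: 21.18
position: [0.4202, -0.0059, 0.0822]
ee_rot: [-0.702, 0.712, -0.001, 0.0]
contact_force: [-2.4, 0.8, 9.6]
opening: 0.001
```

```bash
python3 -c "
from h import *
go((*ST['mp'],.0805,-90.8))"
```

```text
t 21.18 pos [ 0.4202 -0.0059  0.0822] yaw -90.80 tilt [ 0.06 -0.02] F [-2.38  0.81  9.61] open 0.001 q [-0.28  0.18  2.02 -0.    0.95  1.3 ]
[-0.0019, 0.0005, 0.0034, -0.0007, -0.0003, -0.0]
```

Emit:
step_arm([
  [-0.001, 0, 0.0015, 0, 0, 0],
  [-0.001, 0, 0.0025, 0, 0, 0],
  [-0.001, 0, 0.0035, 0, 0, 0],
  [-0.001, 0, 0.0045, 0, 0, 0],
  [-0.001, 0, 0.0055, 0, 0, 0],
  [-0.001, 0, 0.0065, 0, 0, 0],
  [-0.001, 0, 0.0065, 0, 0, 0],
])

```text
time_s: 21.77
position: [0.4197, -0.0056, 0.0802]
ee_rot: [-0.702, 0.712, -0.0, 0.0]
contact_force: [-7.4, 3.1, 19.5]
opening: 0.002
```

Emit:
step_arm([
  [0, 0, -0.014, 0, 0, 0],
  [0, -0.05, -0.018, 0, 0, 0],
  [0, -0.1, -0.018, 0, 0, 0],
  [0, -0.137, -0.018, 0, 0, 0],
  [0, -0.137, -0.014, 0, 0, 0],
  [0, -0.137, -0.008, 0, 0, 0],
  [0, -0.137, -0.004, 0, 0, 0],
  [0, -0.137, -0.004, 0, 0, 0],
])

```text
time_s: 22.43
position: [0.4873, -0.007, 0.082]
ee_rot: [-0.702, 0.713, 0.0, -0.0]
contact_force: [1.0, -0.2, 0.6]
opening: -0.002
```

Emit:
step_arm([
  [0, 0, 0.001, 0, 0, 0],
  [0, 0, 0.002, 0, 0, 0],
  [0, 0, 0.0035, 0, 0, 0],
  [0, 0, 0.0035, 0, 0, 0],
])

```text
time_s: 22.77
position: [0.4874, -0.007, 0.0815]
ee_rot: [-0.702, 0.713, -0.001, 0.001]
contact_force: [-0.5, 1.0, 10.9]
opening: 0.002
```

```bash
python3 -c "
from h import *
go((*ST['pp'],.0805,-90.8))"
```

```text
t 22.77 pos [ 0.4874 -0.007   0.0815] yaw -90.90 tilt [ 0.08 -0.  ] F [-0.51  0.95 10.86] open 0.002 q [-0.24  0.29  1.87  0.    0.99  1.34]
[-0.002, -0.0011, 0.002, -0.0009, -0.0, -0.0011]
```

Emit:
step_arm([
  [-0.001, 0, 0.0015, 0, 0, -0.001],
  [-0.001, 0, 0.0025, 0, 0, -0.001],
  [-0.001, 0, 0.0035, 0, 0, -0.001],
  [-0.001, 0, 0.0045, 0, 0, -0.001],
  [-0.001, 0, 0.0055, 0, 0, -0.001],
  [-0.001, 0, 0.0065, 0, 0, -0.001],
  [-0.001, 0, 0.0065, 0, 0, -0.001],
])

```text
time_s: 23.35
position: [0.4879, -0.0066, 0.0801]
ee_rot: [-0.702, 0.712, -0.002, 0.001]
contact_force: [-2.4, 2.2, 15.2]
opening: 0.001
```

Emit:
step_arm([
  [0, 0, -0.014, 0, 0, 0],
  [0.05, 0, -0.018, 0, 0, 0],
  [0.1, 0, -0.018, 0, 0, 0],
  [0.136, 0, -0.018, 0, 0, 0],
  [0.136, 0, -0.014, 0, 0, 0],
  [0.136, 0, -0.008, 0, 0, 0],
  [0.136, 0, -0.004, 0, 0, 0],
  [0.136, 0, -0.004, 0, 0, 0],
])

```text
time_s: 24.02
position: [0.4862, -0.0737, 0.0817]
ee_rot: [-0.702, 0.712, -0.001, 0.001]
contact_force: [0.8, 0.1, -0.6]
opening: 0.004
```

Emit:
step_arm([
  [0, 0, 0.001, 0, 0, 0],
  [0, 0, 0.002, 0, 0, 0],
  [0, 0, 0.0035, 0, 0, 0],
  [0, 0, 0.0035, 0, 0, 0],
])

```text
time_s: 24.35
position: [0.4866, -0.0733, 0.0812]
ee_rot: [-0.703, 0.711, -0.002, 0.001]
contact_force: [-2.7, -0.7, 11.1]
opening: -0.002
```

```bash
python3 -c "
from h import *
go((*ST['pm'],.0795,-90.8))"
```

```text
t 24.35 pos [ 0.4866 -0.0733  0.0812] yaw -90.71 tilt [ 0.24 -0.05] F [-2.74 -0.74 11.1 ] open -0.002 q [-0.38  0.29  1.86  0.    0.99  1.21]
[0.0013, -0.0008, 0.0034, -0.0027, -0.0005, 0.001]
```

Emit:
step_arm([
  [0.001, 0, 0.0015, -0.002, 0, 0.001],
  [0.001, 0, 0.0025, -0.002, 0, 0.001],
  [0.001, 0, 0.0035, -0.002, 0, 0.001],
  [0.001, 0, 0.0045, -0.002, 0, 0.001],
  [0.001, 0, 0.0055, -0.002, 0, 0.001],
  [0.001, 0, 0.0065, -0.002, 0, 0.001],
  [0.001, 0, 0.0065, -0.002, 0, 0.001],
])

```text
time_s: 24.93
position: [0.4871, -0.0739, 0.0796]
ee_rot: [-0.703, 0.712, -0.002, 0.0]
contact_force: [-4.4, -1.7, 14.2]
opening: 0.003
```

Emit:
step_arm([
  [0, 0, -0.014, 0, 0, 0],
  [0, 0.05, -0.018, 0, 0, 0],
  [0, 0.1, -0.018, 0, 0, 0],
  [0, 0.136, -0.018, 0, 0, 0],
  [0, 0.136, -0.014, 0, 0, 0],
  [0, 0.136, -0.008, 0, 0, 0],
  [0, 0.136, -0.005, 0, 0, 0],
  [0, 0.136, -0.005, 0, 0, 0],
])

```text
time_s: 25.6
position: [0.4198, -0.0729, 0.0817]
ee_rot: [-0.703, 0.711, -0.002, 0.0]
contact_force: [0.4, 0.1, 0.6]
opening: -0.003
```

Emit:
step_arm([
  [0, 0, 0.001, 0, 0, 0],
  [0, 0, 0.002, 0, 0, 0],
  [0, 0, 0.0035, 0, 0, 0],
  [0, 0, 0.0035, 0, 0, 0],
])

```text
time_s: 25.93
position: [0.421, -0.0733, 0.0808]
ee_rot: [-0.703, 0.711, -0.003, 0.0]
contact_force: [-2.0, 0.9, 8.6]
opening: -0.0
```

```bash
python3 -c "
from h import *
go((*ST['mm'],.0795,-90.8))"
```

```text
t 25.93 pos [ 0.421  -0.0733  0.0808] yaw -90.67 tilt [ 0.24 -0.18] F [-2.01  0.91  8.63] open -0.000 q [-0.43  0.19  2.01 -0.    0.94  1.15]
[-0.0005, 0.004, 0.0026, -0.0027, -0.0019, 0.0014]
```

Emit:
step_arm([
  [0, 0.003, 0.0015, -0.002, -0.002, 0.001],
  [0, 0.003, 0.0025, -0.002, -0.002, 0.001],
  [0, 0.003, 0.0035, -0.002, -0.002, 0.001],
  [0, 0.003, 0.0045, -0.002, -0.002, 0.001],
  [0, 0.003, 0.0055, -0.002, -0.002, 0.001],
  [0, 0.003, 0.0065, -0.002, -0.002, 0.001],
  [0, 0.003, 0.0065, -0.002, -0.002, 0.001],
])

```text
time_s: 26.52
position: [0.4205, -0.0736, 0.079]
ee_rot: [-0.703, 0.712, -0.001, 0.001]
contact_force: [-4.3, 1.5, 15.4]
opening: 0.001
```

Emit:
step_arm([
  [0, 0, -0.014, 0, 0, 0],
  [-0.05, 0, -0.018, 0, 0, 0],
  [-0.1, 0, -0.018, 0, 0, 0],
  [-0.137, 0.001, -0.018, 0, 0, 0],
  [-0.137, 0.001, -0.014, 0, 0, 0],
  [-0.137, 0.001, -0.008, 0, 0, 0],
  [-0.137, 0.001, -0.005, 0, 0, 0],
  [-0.137, 0.001, -0.005, 0, 0, 0],
])

```text
time_s: 27.18
position: [0.4209, -0.0058, 0.081]
ee_rot: [-0.702, 0.712, -0.001, 0.0]
contact_force: [-0.4, 0.2, -0.0]
opening: -0.001
```

Emit:
step_arm([
  [0, 0, 0.001, 0, 0, 0],
  [0, 0, 0.002, 0, 0, 0],
  [0, 0, 0.0035, 0, 0, 0],
  [0, 0, 0.0035, 0, 0, 0],
])

```text
time_s: 27.52
position: [0.421, -0.0063, 0.0801]
ee_rot: [-0.702, 0.712, -0.001, 0.001]
contact_force: [-2.7, 1.0, 11.1]
opening: 0.0
```

```bash
python3 -c "
from h import *
go((*ST['mp'],.0785,-90.8))"; python3 snap.py scene 350 110 120 110 6 s14.png .9
```

```text
t 27.52 pos [ 0.421  -0.0063  0.0801] yaw -90.83 tilt [ 0.13 -0.05] F [-2.7   0.99 11.15] open 0.000 q [-0.28  0.18  2.02 -0.    0.94  1.3 ]
[-0.0026, 0.0021, 0.0032, -0.0014, -0.0005, -0.0004]
t 27.52 pos [ 0.421  -0.0063  0.0801] yaw -90.83 tilt [ 0.13 -0.05] F [-2.7   0.99 11.15] open 0.000 q [-0.28  0.18  2.02 -0.    0.94  1.3 ]
```

View pics/s14.png

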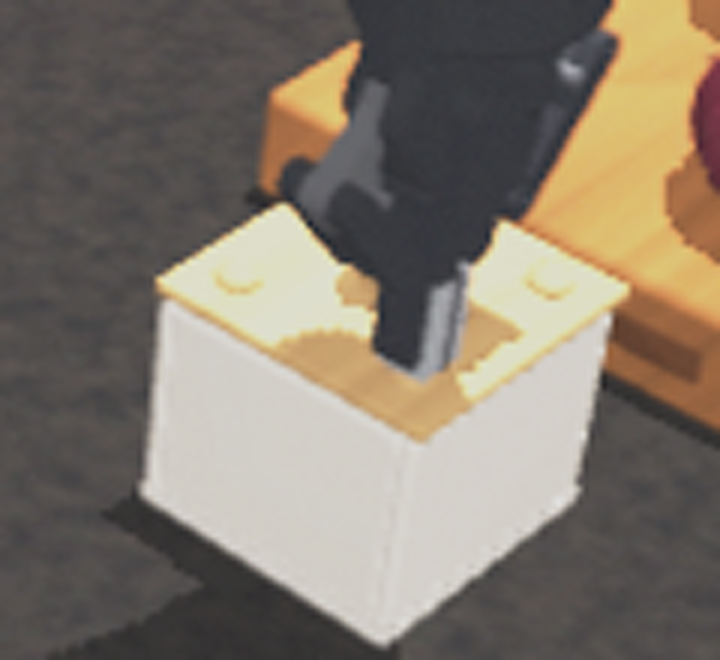

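The finger is on the front stud, and the lid is level and about half way down. Starting round 3.

Emit:
step_arm([
  [-0.002, 0.002, 0.0015, -0.001, 0, 0],
  [-0.002, 0.002, 0.0025, -0.001, 0, 0],
  [-0.002, 0.002, 0.0035, -0.001, 0, 0],
  [-0.002, 0.002, 0.0045, -0.001, 0, 0],
  [-0.002, 0.002, 0.0055, -0.001, 0, 0],
  [-0.002, 0.002, 0.006, -0.001, 0, 0],
  [-0.002, 0.002, 0.006, -0.001, 0, 0],
])

```text
time_s: 28.15
position: [0.4206, -0.006, 0.0787]
ee_rot: [-0.702, 0.713, -0.001, 0.0]
contact_force: [-4.4, 1.9, 17.8]
opening: 0.002
```

Emit:
step_arm([
  [0, 0, -0.014, 0, 0, 0],
  [0, -0.05, -0.018, 0, 0, 0],
  [0, -0.1, -0.018, 0, 0, 0],
  [0, -0.137, -0.018, 0, 0, 0],
  [0, -0.137, -0.014, 0, 0, 0],
  [0, -0.137, -0.008, 0, 0, 0],
  [0, -0.137, -0.005, 0, 0, 0],
  [0, -0.137, -0.005, 0, 0, 0],
])

```text
time_s: 28.82
position: [0.4877, -0.007, 0.0807]
ee_rot: [-0.701, 0.713, -0.0, -0.0]
contact_force: [-0.2, 0.0, -0.3]
opening: -0.001
```

Emit:
step_arm([
  [0, 0, 0.001, 0, 0, 0],
  [0, 0, 0.002, 0, 0, 0],
  [0, 0, 0.0035, 0, 0, 0],
  [0, 0, 0.0035, 0, 0, 0],
])

```text
time_s: 29.15
position: [0.4875, -0.0071, 0.0801]
ee_rot: [-0.701, 0.713, -0.001, 0.0]
contact_force: [-1.2, -0.1, 9.7]
opening: 0.001
```

```bash
python3 -c "
from h import *
go((*ST['pp'],.0785,-90.8))"
```

```text
t 29.15 pos [ 0.4875 -0.0071  0.0801] yaw -90.91 tilt [ 0.06 -0.06] F [-1.24 -0.06  9.69] open 0.001 q [-0.24  0.29  1.87 -0.    0.98  1.34]
[-0.0021, -0.001, 0.0033, -0.0007, -0.0006, -0.0012]
```

Emit:
step_arm([
  [-0.002, 0, 0.0015, 0, 0, -0.001],
  [-0.002, 0, 0.0025, 0, 0, -0.001],
  [-0.002, 0, 0.0035, 0, 0, -0.001],
  [-0.002, 0, 0.0045, 0, 0, -0.001],
  [-0.002, 0, 0.0055, 0, 0, -0.001],
  [-0.002, 0, 0.0065, 0, 0, -0.001],
  [-0.002, 0, 0.0065, 0, 0, -0.001],
])

```text
time_s: 29.73
position: [0.4879, -0.0063, 0.0787]
ee_rot: [-0.702, 0.712, -0.002, 0.001]
contact_force: [-2.8, 0.6, 14.4]
opening: 0.0
```

Emit:
step_arm([
  [0, 0, -0.014, 0, 0, 0],
  [0.05, 0, -0.018, 0, 0, 0],
  [0.1, 0, -0.018, 0, 0, 0],
  [0.137, 0, -0.018, 0, 0, 0],
  [0.137, 0, -0.014, 0, 0, 0],
  [0.137, 0, -0.008, 0, 0, 0],
  [0.137, 0, -0.004, 0, 0, 0],
  [0.137, 0, -0.004, 0, 0, 0],
])

```text
time_s: 30.4
position: [0.486, -0.0737, 0.0802]
ee_rot: [-0.702, 0.712, -0.001, 0.0]
contact_force: [0.8, 0.8, -0.3]
opening: -0.003
```

Emit:
step_arm([
  [0, 0, 0.001, 0, 0, 0],
  [0, 0, 0.002, 0, 0, 0],
  [0, 0, 0.0035, 0, 0, 0],
  [0, 0, 0.0035, 0, 0, 0],
])

```text
time_s: 30.73
position: [0.4863, -0.0732, 0.0796]
ee_rot: [-0.703, 0.711, -0.001, 0.0]
contact_force: [-2.7, -0.5, 9.8]
opening: 0.003
```

```bash
python3 -c "
from h import *
go((*ST['pm'],.078,-90.8))"
```

```text
t 30.73 pos [ 0.4863 -0.0732  0.0796] yaw -90.71 tilt [ 0.14 -0.08] F [-2.65 -0.51  9.77] open 0.003 q [-0.38  0.3   1.86 -0.    0.98  1.21]
[0.0017, -0.0013, 0.0031, -0.0016, -0.0009, 0.001]
```

Emit:
step_arm([
  [0.001, -0.001, 0.0015, -0.001, 0, 0.001],
  [0.001, -0.001, 0.0025, -0.001, 0, 0.001],
  [0.001, -0.001, 0.0035, -0.001, 0, 0.001],
  [0.001, -0.001, 0.0045, -0.001, 0, 0.001],
  [0.001, -0.001, 0.0055, -0.001, 0, 0.001],
  [0.001, -0.001, 0.006, -0.001, 0, 0.001],
  [0.001, -0.001, 0.006, -0.001, 0, 0.001],
])

```text
time_s: 31.32
position: [0.4869, -0.0736, 0.0782]
ee_rot: [-0.703, 0.711, -0.002, -0.0]
contact_force: [-5.8, -1.3, 14.1]
opening: -0.005
```

Emit:
step_arm([
  [0, 0, -0.014, 0, 0, 0],
  [0, 0.05, -0.018, 0, 0, 0],
  [0, 0.1, -0.018, 0, 0, 0],
  [0, 0.137, -0.018, 0, 0, 0],
  [0, 0.137, -0.014, 0, 0, 0],
  [0, 0.137, -0.008, 0, 0, 0],
  [0, 0.137, -0.004, 0, 0, 0],
  [0, 0.137, -0.004, 0, 0, 0],
])

```text
time_s: 31.98
position: [0.4193, -0.0727, 0.0798]
ee_rot: [-0.703, 0.711, -0.002, -0.0]
contact_force: [-0.1, -0.0, -0.1]
opening: 0.0
```

Emit:
step_arm([
  [0, 0, 0.001, 0, 0, 0],
  [0, 0, 0.002, 0, 0, 0],
  [0, 0, 0.0035, 0, 0, 0],
  [0, 0, 0.0035, 0, 0, 0],
])

```text
time_s: 32.32
position: [0.4202, -0.073, 0.0789]
ee_rot: [-0.703, 0.711, -0.002, -0.0]
contact_force: [-2.3, 0.7, 11.6]
opening: -0.003
```

```bash
python3 -c "
from h import *
go((*ST['mm'],.078,-90.8))"
```

```text
t 32.32 pos [ 0.4202 -0.073   0.0789] yaw -90.66 tilt [ 0.16 -0.2 ] F [-2.3   0.69 11.56] open -0.003 q [-0.43  0.19  2.01 -0.    0.94  1.15]
[-0.0001, 0.0024, 0.0019, -0.0018, -0.0022, 0.0015]
```

Nearing the rim stop, so each push is now capped at a 2 mm command, which stays under about 25 N even if blocked.

Emit:
step_arm([
  [0, 0.002, 0.0015, -0.001, -0.002, 0.001],
  [0, 0.002, 0.0025, -0.001, -0.002, 0.001],
  [0, 0.002, 0.0035, -0.001, -0.002, 0.001],
  [0, 0.002, 0.004, -0.001, -0.002, 0.001],
  [0, 0.002, 0.004, -0.001, -0.002, 0.001],
])

```text
time_s: 32.73
position: [0.42, -0.0731, 0.0782]
ee_rot: [-0.703, 0.712, -0.001, 0.001]
contact_force: [-3.3, 1.8, 14.2]
opening: 0.0
```

Emit:
step_arm([
  [0, 0, 0.0015, 0, 0, 0],
  [0, 0, 0.0025, 0, 0, 0],
  [0, 0, 0.0038, 0, 0, 0],
  [0, 0, 0.0038, 0, 0, 0],
])

```text
time_s: 33.07
position: [0.4199, -0.0733, 0.0774]
ee_rot: [-0.703, 0.711, -0.001, 0.0]
contact_force: [-7.2, -0.4, 16.7]
opening: -0.002
```

Emit:
step_arm([
  [0, 0, -0.014, 0, 0, 0],
  [-0.05, 0, -0.018, 0, 0, 0],
  [-0.1, 0, -0.018, 0, 0, 0],
  [-0.137, 0.001, -0.018, 0, 0, 0],
  [-0.137, 0.001, -0.014, 0, 0, 0],
  [-0.137, 0.001, -0.008, 0, 0, 0],
  [-0.137, 0.001, -0.005, 0, 0, 0],
  [-0.137, 0.001, -0.005, 0, 0, 0],
])

```text
time_s: 33.73
position: [0.4202, -0.0054, 0.0794]
ee_rot: [-0.703, 0.712, -0.001, -0.0]
contact_force: [-0.4, 0.6, -0.2]
opening: 0.004
```

Emit:
step_arm([
  [0, 0, 0.001, 0, 0, 0],
  [0, 0, 0.002, 0, 0, 0],
  [0, 0, 0.0035, 0, 0, 0],
  [0, 0, 0.0035, 0, 0, 0],
])

```text
time_s: 34.07
position: [0.4204, -0.0059, 0.0786]
ee_rot: [-0.702, 0.712, -0.001, -0.0]
contact_force: [-4.0, 2.1, 12.4]
opening: -0.003
```

```bash
python3 -c "
from h import *
go((*ST['mp'],.0775,-90.8))"
```

```text
t 34.07 pos [ 0.4204 -0.0059  0.0786] yaw -90.78 tilt [ 0.05 -0.06] F [-4.02  2.09 12.4 ] open -0.003 q [-0.28  0.18  2.02 -0.    0.94  1.3 ]
[-0.0018, 0.0008, 0.0021, -0.0005, -0.0006, 0.0002]
```

Emit:
step_arm([
  [-0.001, 0, 0.0015, 0, 0, 0],
  [-0.001, 0, 0.0025, 0, 0, 0],
  [-0.001, 0, 0.0035, 0, 0, 0],
  [-0.001, 0, 0.004, 0, 0, 0],
  [-0.001, 0, 0.004, 0, 0, 0],
])

```text
time_s: 34.48
position: [0.4203, -0.0058, 0.0779]
ee_rot: [-0.702, 0.712, -0.001, -0.0]
contact_force: [-6.7, 2.6, 17.7]
opening: 0.002
```

Emit:
step_arm([
  [0, 0, 0.0015, 0, 0, 0],
  [0, 0, 0.0025, 0, 0, 0],
  [0, 0, 0.0038, 0, 0, 0],
  [0, 0, 0.0038, 0, 0, 0],
])

```text
time_s: 34.82
position: [0.4201, -0.0058, 0.0773]
ee_rot: [-0.701, 0.713, -0.0, 0.0]
contact_force: [-5.6, 5.0, 19.2]
opening: -0.0
```

Emit:
step_arm([
  [0, 0, -0.014, 0, 0, 0],
  [0, -0.05, -0.018, 0, 0, 0],
  [0, -0.1, -0.018, 0, 0, 0],
  [0, -0.137, -0.018, 0, 0, 0],
  [0, -0.137, -0.014, 0, 0, 0],
  [0, -0.137, -0.008, 0, 0, 0],
  [0, -0.137, -0.005, 0, 0, 0],
  [0, -0.137, -0.005, 0, 0, 0],
])

```text
time_s: 35.48
position: [0.4873, -0.0069, 0.0793]
ee_rot: [-0.701, 0.713, 0.001, -0.0]
contact_force: [-0.4, -0.3, 0.1]
opening: 0.002
```

Emit:
step_arm([
  [0, 0, 0.001, 0, 0, 0],
  [0, 0, 0.002, 0, 0, 0],
  [0, 0, 0.0035, 0, 0, 0],
  [0, 0, 0.0035, 0, 0, 0],
])

```text
time_s: 35.82
position: [0.4872, -0.007, 0.0787]
ee_rot: [-0.701, 0.713, 0.0, 0.0]
contact_force: [-1.8, 0.8, 10.1]
opening: -0.001
```

```bash
python3 -c "
from h import *
go((*ST['pp'],.0775,-90.8))"
```

```text
t 35.82 pos [ 0.4872 -0.007   0.0787] yaw -90.94 tilt [-0.01  0.02] F [-1.77  0.76 10.06] open -0.001 q [-0.24  0.29  1.87  0.    0.98  1.34]
[-0.002, -0.0017, 0.0025, 0.0001, 0.0002, -0.0016]
```

Emit:
step_arm([
  [-0.002, -0.001, 0.0015, 0, 0, -0.0015],
  [-0.002, -0.001, 0.0025, 0, 0, -0.0015],
  [-0.002, -0.001, 0.0035, 0, 0, -0.0015],
  [-0.002, -0.001, 0.004, 0, 0, -0.0015],
  [-0.002, -0.001, 0.004, 0, 0, -0.0015],
])

```text
time_s: 36.23
position: [0.4875, -0.0065, 0.0783]
ee_rot: [-0.702, 0.712, -0.001, 0.0]
contact_force: [-4.2, -1.8, 13.0]
opening: 0.004
```

Emit:
step_arm([
  [0, 0, 0.0015, 0, 0, 0],
  [0, 0, 0.0025, 0, 0, 0],
  [0, 0, 0.004, 0, 0, 0],
  [0, 0, 0.004, 0, 0, 0],
])

```text
time_s: 36.57
position: [0.4875, -0.0065, 0.0778]
ee_rot: [-0.702, 0.712, -0.001, 0.0]
contact_force: [-2.7, 1.1, 13.1]
opening: -0.001
```

Emit:
step_arm([
  [0, 0, -0.014, 0, 0, 0],
  [0.05, 0, -0.018, 0, 0, 0],
  [0.1, 0, -0.018, 0, 0, 0],
  [0.137, 0, -0.018, 0, 0, 0],
  [0.137, 0, -0.014, 0, 0, 0],
  [0.137, 0, -0.008, 0, 0, 0],
  [0.137, 0, -0.004, 0, 0, 0],
  [0.137, 0, -0.004, 0, 0, 0],
])

```text
time_s: 37.23
position: [0.4857, -0.0739, 0.0791]
ee_rot: [-0.702, 0.712, -0.0, 0.0]
contact_force: [-0.7, 0.2, -0.5]
opening: 0.002
```

Emit:
step_arm([
  [0, 0, 0.001, 0, 0, 0],
  [0, 0, 0.002, 0, 0, 0],
  [0, 0, 0.0035, 0, 0, 0],
  [0, 0, 0.0035, 0, 0, 0],
])

```text
time_s: 37.57
position: [0.4857, -0.0731, 0.0782]
ee_rot: [-0.703, 0.711, -0.0, 0.0]
contact_force: [-2.5, 1.2, 7.6]
opening: -0.001
```

```bash
python3 -c "
from h import *
go((*ST['pm'],.077,-90.8))"
```

```text
t 37.57 pos [ 0.4857 -0.0731  0.0782] yaw -90.70 tilt [0.05 0.  ] F [-2.55  1.15  7.56] open -0.001 q [-0.38  0.3   1.86  0.    0.98  1.21]
[0.0018, -0.0027, 0.0024, -0.0005, 0.0, 0.0011]
```

Emit:
step_arm([
  [0.001, -0.002, 0.0015, 0, 0, 0.001],
  [0.001, -0.002, 0.0025, 0, 0, 0.001],
  [0.001, -0.002, 0.0035, 0, 0, 0.001],
  [0.001, -0.002, 0.004, 0, 0, 0.001],
  [0.001, -0.002, 0.004, 0, 0, 0.001],
])

```text
time_s: 37.98
position: [0.4866, -0.0733, 0.0776]
ee_rot: [-0.703, 0.712, -0.001, 0.0]
contact_force: [-5.3, 0.7, 13.5]
opening: -0.006
```

Emit:
step_arm([
  [0, 0, 0.0015, 0, 0, 0],
  [0, 0, 0.0025, 0, 0, 0],
  [0, 0, 0.004, 0, 0, 0],
  [0, 0, 0.004, 0, 0, 0],
])

```text
time_s: 38.32
position: [0.4867, -0.0732, 0.0772]
ee_rot: [-0.703, 0.711, -0.001, 0.0]
contact_force: [-5.4, -0.3, 14.3]
opening: -0.001
```

Emit:
step_arm([
  [0, 0, -0.014, 0, 0, 0],
  [0, 0.05, -0.018, 0, 0, 0],
  [0, 0.1, -0.018, 0, 0, 0],
  [0, 0.136, -0.018, 0, 0, 0],
  [0, 0.136, -0.014, 0, 0, 0],
  [0, 0.136, -0.008, 0, 0, 0],
  [0, 0.136, -0.004, 0, 0, 0],
  [0, 0.136, -0.004, 0, 0, 0],
])

```text
time_s: 38.98
position: [0.4196, -0.0725, 0.0789]
ee_rot: [-0.703, 0.711, -0.001, 0.0]
contact_force: [-0.3, 0.6, 0.0]
opening: -0.0
```

Emit:
step_arm([
  [0, 0, 0.001, 0, 0, 0],
  [0, 0, 0.002, 0, 0, 0],
  [0, 0, 0.0035, 0, 0, 0],
  [0, 0, 0.0035, 0, 0, 0],
])

```text
time_s: 39.32
position: [0.4206, -0.0728, 0.0777]
ee_rot: [-0.703, 0.711, -0.002, 0.0]
contact_force: [-0.2, 1.2, 5.3]
opening: -0.006
```

```bash
python3 -c "
from h import *
go((*ST['mm'],.077,-90.8))"; python3 snap.py scene 350 110 120 110 6 s15.png .9
```

```text
t 39.32 pos [ 0.4206 -0.0728  0.0777] yaw -90.63 tilt [ 0.21 -0.14] F [-0.18  1.21  5.3 ] open -0.006 q [-0.43  0.19  2.01 -0.    0.93  1.15]
[0.0005, 0.0033, 0.0013, -0.0023, -0.0015, 0.0019]
t 39.32 pos [ 0.4206 -0.0728  0.0777] yaw -90.63 tilt [ 0.21 -0.14] F [-0.18  1.21  5.3 ] open -0.006 q [-0.43  0.19  2.01 -0.    0.93  1.15]
```

View pics/s15.png

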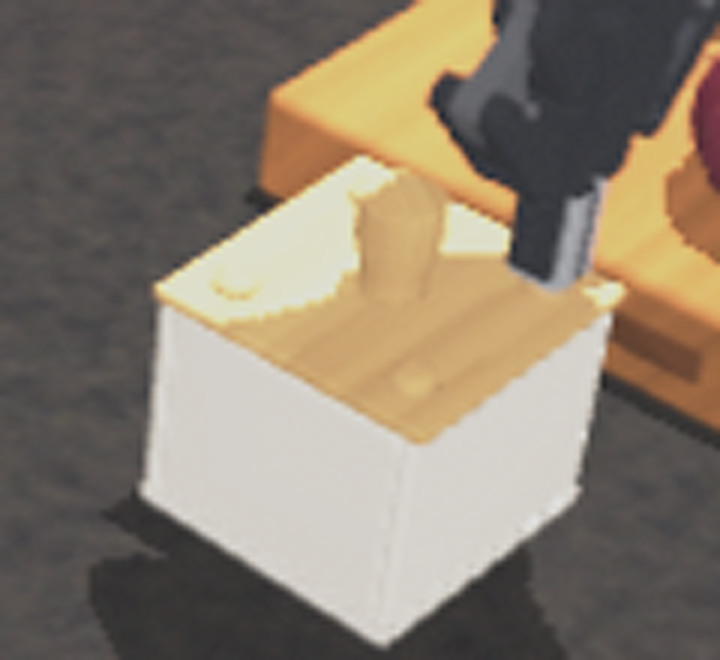

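Emit:
step_arm([
  [0, 0.003, 0.0015, -0.002, -0.001, 0.002],
  [0, 0.003, 0.0025, -0.002, -0.001, 0.002],
  [0, 0.003, 0.0038, -0.002, -0.001, 0.002],
  [0, 0.003, 0.0038, -0.002, -0.001, 0.002],
])

```text
time_s: 39.7
position: [0.4205, -0.0729, 0.0772]
ee_rot: [-0.702, 0.712, -0.002, 0.001]
contact_force: [-1.7, 2.0, 14.0]
opening: -0.004
```

Emit:
step_arm([
  [0, 0, 0.0015, 0, 0, 0],
  [0, 0, 0.0025, 0, 0, 0],
  [0, 0, 0.0036, 0, 0, 0],
  [0, 0, 0.0036, 0, 0, 0],
])

```text
time_s: 40.03
position: [0.4208, -0.0729, 0.077]
ee_rot: [-0.702, 0.712, -0.002, 0.001]
contact_force: [-5.9, 2.1, 20.9]
opening: -0.003
```

At mm the force rose to 21 N with almost no movement, so that corner is on the rim at a reading of about 0.077. Next is mp.

Emit:
step_arm([
  [0, 0, -0.014, 0, 0, 0],
  [-0.05, 0, -0.018, 0, 0, 0],
  [-0.1, 0, -0.018, 0, 0, 0],
  [-0.136, 0.001, -0.018, 0, 0, 0],
  [-0.136, 0.001, -0.014, 0, 0, 0],
  [-0.136, 0.001, -0.008, 0, 0, 0],
  [-0.136, 0.001, -0.004, 0, 0, 0],
  [-0.136, 0.001, -0.004, 0, 0, 0],
])

```text
time_s: 40.7
position: [0.4211, -0.0055, 0.0784]
ee_rot: [-0.702, 0.712, -0.001, 0.0]
contact_force: [0.5, -0.5, -0.6]
opening: -0.002
```

Emit:
step_arm([
  [0, 0, 0.001, 0, 0, 0],
  [0, 0, 0.002, 0, 0, 0],
  [0, 0, 0.0035, 0, 0, 0],
  [0, 0, 0.0035, 0, 0, 0],
])

```text
time_s: 41.03
position: [0.4213, -0.0062, 0.0774]
ee_rot: [-0.702, 0.712, -0.002, 0.0]
contact_force: [-3.4, 0.5, 10.2]
opening: -0.001
```

Emit:
step_arm([
  [0, 0, 0.0015, 0, 0, 0],
  [0, 0, 0.0025, 0, 0, 0],
  [0, 0, 0.0036, 0, 0, 0],
  [0, 0, 0.0036, 0, 0, 0],
])

```text
time_s: 41.37
position: [0.4214, -0.0063, 0.0771]
ee_rot: [-0.701, 0.713, -0.002, 0.001]
contact_force: [-5.3, 3.0, 18.9]
opening: -0.003
```

Emit:
step_arm([
  [0, 0, 0.0015, 0, 0, 0],
  [0, 0, 0.0025, 0, 0, 0],
  [0, 0, 0.0036, 0, 0, 0],
  [0, 0, 0.0036, 0, 0, 0],
])

```text
time_s: 41.7
position: [0.4214, -0.0063, 0.077]
ee_rot: [-0.701, 0.713, -0.002, 0.001]
contact_force: [-6.5, 4.2, 22.8]
opening: -0.006
```

mp is on the rim. Next is pp.

```bash
python3 -c "
from h import *
go((*ST['pp'],.079,-90.8))"
```

```text
t 41.70 pos [ 0.4214 -0.0063  0.077 ] yaw -90.97 tilt [ 0.2  -0.04] F [-6.51  4.22 22.83] open -0.006 q [-0.28  0.19  2.02  0.    0.93  1.31]
[-0.0027, -0.1333, -0.0035, -0.0023, -0.0004, -0.0018]
```

Emit:
step_arm([
  [0, 0, -0.014, -0.002, 0, -0.002],
  [-0.002, -0.05, -0.018, -0.002, 0, -0.002],
  [-0.002, -0.1, -0.018, -0.002, 0, -0.002],
  [-0.002, -0.134, -0.018, -0.002, 0, -0.002],
  [-0.002, -0.134, -0.014, -0.002, 0, -0.002],
  [-0.002, -0.134, -0.008, -0.002, 0, -0.002],
  [-0.002, -0.134, -0.004, -0.002, 0, -0.002],
  [-0.002, -0.134, -0.004, -0.002, 0, -0.002],
])

```text
time_s: 42.37
position: [0.4867, -0.0063, 0.0784]
ee_rot: [-0.702, 0.712, 0.001, -0.001]
contact_force: [0.5, -0.7, -0.8]
opening: -0.001
```

Emit:
step_arm([
  [0, 0, 0.001, 0, 0, 0],
  [0, 0, 0.002, 0, 0, 0],
  [0, 0, 0.0035, 0, 0, 0],
  [0, 0, 0.0035, 0, 0, 0],
])

```text
time_s: 42.7
position: [0.4865, -0.0064, 0.0779]
ee_rot: [-0.702, 0.712, 0.0, -0.0]
contact_force: [-1.8, -0.7, 8.2]
opening: -0.002
```

Emit:
step_arm([
  [0, 0, 0.0015, 0, 0, 0],
  [0, 0, 0.0025, 0, 0, 0],
  [0, 0, 0.0036, 0, 0, 0],
  [0, 0, 0.0036, 0, 0, 0],
])

```text
time_s: 43.03
position: [0.4866, -0.0064, 0.0776]
ee_rot: [-0.702, 0.712, -0.001, -0.0]
contact_force: [-3.3, 1.3, 12.5]
opening: -0.002
```

Emit:
step_arm([
  [0, 0, 0.0015, 0, 0, 0],
  [0, 0, 0.0025, 0, 0, 0],
  [0, 0, 0.0036, 0, 0, 0],
  [0, 0, 0.0036, 0, 0, 0],
])

```text
time_s: 43.37
position: [0.4866, -0.0063, 0.0773]
ee_rot: [-0.702, 0.712, -0.001, 0.0]
contact_force: [-2.7, 1.0, 13.2]
opening: -0.003
```

Emit:
step_arm([
  [0, 0, 0.0015, 0, 0, 0],
  [0, 0, 0.0025, 0, 0, 0],
  [0, 0, 0.004, 0, 0, 0],
  [0, 0, 0.004, 0, 0, 0],
])

```text
time_s: 43.7
position: [0.4867, -0.0062, 0.0771]
ee_rot: [-0.702, 0.712, -0.002, 0.001]
contact_force: [-4.3, 0.9, 16.6]
opening: 0.003
```

Emit:
step_arm([
  [0, 0, 0.0015, 0, 0, 0],
  [0, 0, 0.0025, 0, 0, 0],
  [0, 0, 0.004, 0, 0, 0],
  [0, 0, 0.004, 0, 0, 0],
])

```text
time_s: 44.03
position: [0.4867, -0.0062, 0.077]
ee_rot: [-0.702, 0.712, -0.003, 0.001]
contact_force: [-4.2, 0.9, 17.5]
opening: 0.001
```

Emit:
step_arm([
  [0, 0, 0.0015, 0, 0, 0],
  [0, 0, 0.0025, 0, 0, 0],
  [0, 0, 0.0042, 0, 0, 0],
  [0, 0, 0.0042, 0, 0, 0],
])

```text
time_s: 44.37
position: [0.4868, -0.0062, 0.077]
ee_rot: [-0.702, 0.712, -0.003, 0.002]
contact_force: [-4.7, 1.0, 19.0]
opening: 0.004
```

```bash
python3 -c "
from h import *
go((*ST['pm'],.079,-90.8))"
```

```text
t 44.37 pos [ 0.4868 -0.0062  0.077 ] yaw -90.78 tilt [ 0.4  -0.13] F [-4.73  1.04 18.97] open 0.004 q [-0.24  0.29  1.88 -0.    0.97  1.34]
[0.1355, -0.0023, -0.0037, -0.0044, -0.0013, 0.0002]
```

pp has stopped moving at 19 N. Next is pm.

Emit:
step_arm([
  [0, 0, -0.014, -0.004, -0.001, 0],
  [0.05, -0.002, -0.018, -0.004, -0.001, 0],
  [0.1, -0.002, -0.018, -0.004, -0.001, 0],
  [0.137, -0.002, -0.018, -0.004, -0.001, 0],
  [0.137, -0.002, -0.014, -0.004, -0.001, 0],
  [0.137, -0.002, -0.008, -0.004, -0.001, 0],
  [0.137, -0.002, -0.003, -0.004, -0.001, 0],
  [0.137, -0.002, -0.003, -0.004, -0.001, 0],
])

```text
time_s: 45.03
position: [0.486, -0.0737, 0.0778]
ee_rot: [-0.702, 0.712, 0.0, -0.0]
contact_force: [-0.1, 0.5, -0.6]
opening: 0.004
```

Emit:
step_arm([
  [0, 0, 0.001, 0, 0, 0],
  [0, 0, 0.002, 0, 0, 0],
  [0, 0, 0.0035, 0, 0, 0],
  [0, 0, 0.0035, 0, 0, 0],
])

```text
time_s: 45.37
position: [0.4863, -0.0733, 0.0772]
ee_rot: [-0.703, 0.711, -0.0, -0.0]
contact_force: [-2.9, -0.8, 10.0]
opening: 0.004
```

Emit:
step_arm([
  [0, 0, 0.0015, 0, 0, 0],
  [0, 0, 0.0025, 0, 0, 0],
  [0, 0, 0.004, 0, 0, 0],
  [0, 0, 0.004, 0, 0, 0],
])

```text
time_s: 45.7
position: [0.4865, -0.0732, 0.0771]
ee_rot: [-0.704, 0.711, -0.001, -0.0]
contact_force: [-5.9, -1.6, 15.5]
opening: -0.003
```

Emit:
step_arm([
  [0, 0, 0.0015, 0, 0, 0],
  [0, 0, 0.0025, 0, 0, 0],
  [0, 0, 0.004, 0, 0, 0],
  [0, 0, 0.004, 0, 0, 0],
])

```text
time_s: 46.03
position: [0.4869, -0.073, 0.077]
ee_rot: [-0.704, 0.71, -0.002, -0.0]
contact_force: [-5.2, -1.2, 18.1]
opening: 0.001
```

Emit:
step_arm([
  [0, 0, 0.0015, 0, 0, 0],
  [0, 0, 0.0025, 0, 0, 0],
  [0, 0, 0.0043, 0, 0, 0],
  [0, 0, 0.0043, 0, 0, 0],
])

```text
time_s: 46.37
position: [0.4874, -0.0727, 0.077]
ee_rot: [-0.705, 0.71, -0.003, -0.0]
contact_force: [-5.7, -0.5, 19.3]
opening: -0.001
```

Emit:
step_arm([
  [0, 0, -0.02, 0, 0, 0],
  [0, 0, -0.08, 0, 0, 0],
  [0, 0, -0.16, 0, 0, 0],
  [0, 0, -0.24, 0, 0, 0],
  [0, 0, -0.28, 0, 0, 0],
])

```text
time_s: 46.78
position: [0.4884, -0.0717, 0.2214]
ee_rot: [-0.705, 0.709, -0.005, 0.001]
contact_force: [0.6, -0.8, 0.4]
opening: -0.002
```

```bash
python3 snap.py scene 350 110 120 110 6 s16.png .9;python3 snap.py top 380 190 100 100 7 t16.png
```

```text
t 46.78 pos [ 0.4884 -0.0717  0.2214] yaw -90.33 tilt [ 0.52 -0.36] F [ 0.62 -0.81  0.39] open -0.002 q [-0.37  0.15  1.67 -0.    1.32  1.21]
t 46.83 pos [ 0.4899 -0.0723  0.2241] yaw -90.33 tilt [ 0.79 -0.47] F [ 1.44 -0.77  2.21] open 0.002 q [-0.37  0.15  1.66 -0.    1.32  1.21]
```

View pics/s16.png

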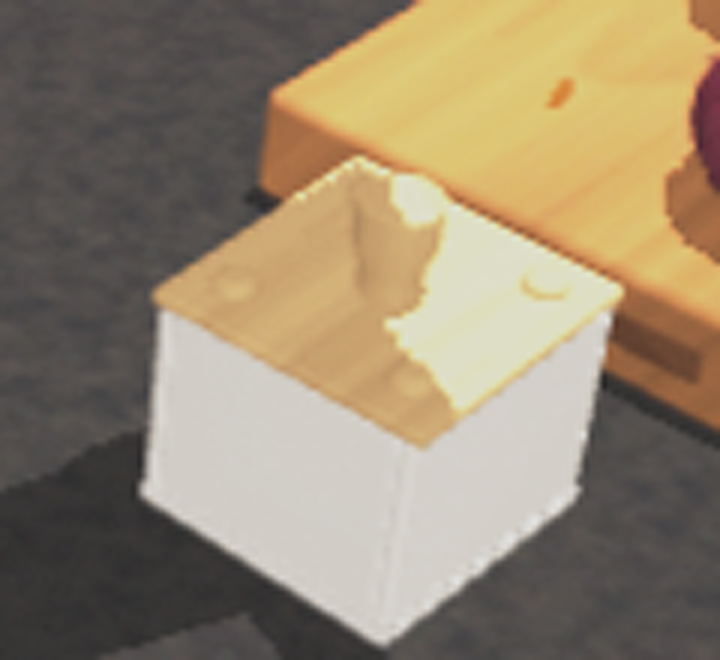

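View pics/t16.png

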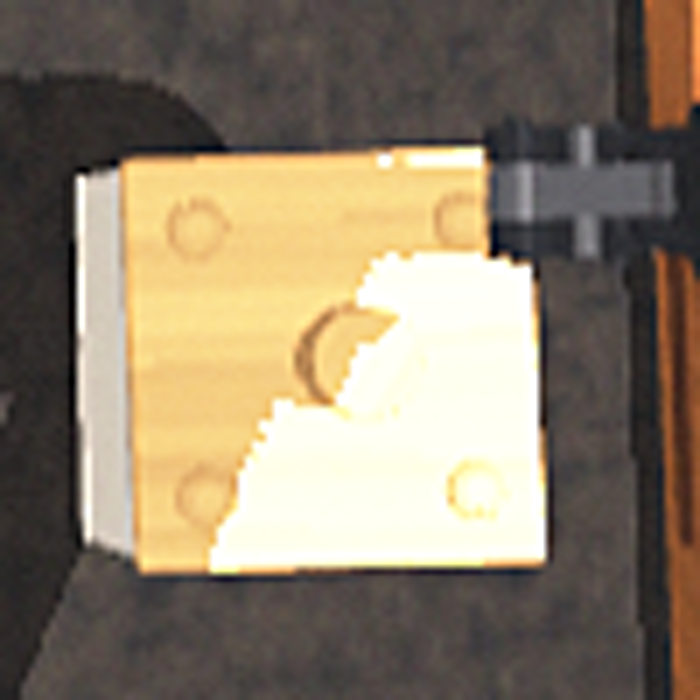

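The lid looks seated all round. All four corners stopped at a reading of 0.0770. There are 25 s left, so I'll re-probe mm and mp in case the later pushes lifted them.

```bash
python3 -c "
from h import *
go((*ST['mm'],.15,-90.8),(*ST['mm'],.0785,-90.8))"
```

```text
t 46.88 pos [ 0.4893 -0.0721  0.2213] yaw -90.33 tilt [ 0.68 -0.42] F [-0.58  0.72  0.22] open 0.003 q [-0.37  0.15  1.67 -0.    1.31  1.21]
[0.0015, 0.1422, 0.1409, -0.0076, -0.0046, 0.0052]
[0.0005, 0.1439, 0.2838, -0.0076, -0.0046, 0.0052]
```

Emit:
step_arm([
  [0, 0.07, 0, -0.007, -0.0046, 0.005],
  [0.001, 0.142, 0.05, -0.007, -0.0046, 0.005],
  [0.001, 0.143, 0.11, -0.007, -0.0046, 0.005],
  [0.001, 0.143, 0.17, -0.007, -0.0046, 0.005],
  [0.001, 0.144, 0.22, -0.007, -0.0046, 0.005],
  [0.001, 0.144, 0.25, -0.007, -0.0046, 0.005],
  [0.001, 0.144, 0.268, -0.007, -0.0046, 0.005],
  [0.001, 0.144, 0.268, -0.007, -0.0046, 0.005],
])

```text
time_s: 47.55
position: [0.4168, -0.0719, 0.0839]
ee_rot: [-0.702, 0.712, 0.002, -0.001]
contact_force: [-1.2, -0.1, -0.3]
opening: 0.0
```

```bash
python3 -c "
from h import *
go((*ST['mm'],.0782,-90.8))"
```

```text
t 47.55 pos [ 0.4168 -0.0719  0.0839] yaw -90.76 tilt [-0.24  0.14] F [-1.24 -0.07 -0.31] open 0.000 q [-0.44  0.18  2.    0.    0.96  1.15]
[0.0022, -0.0045, 0.0114, 0.0027, 0.0015, 0.0005]
```

Emit:
step_arm([
  [0.002, -0.0045, 0.004, 0.0027, 0.0015, 0],
  [0.002, -0.0045, 0.008, 0.0027, 0.0015, 0],
  [0.002, -0.0045, 0.011, 0.0027, 0.0015, 0],
  [0.002, -0.0045, 0.011, 0.0027, 0.0015, 0],
])

```text
time_s: 47.88
position: [0.4195, -0.073, 0.0788]
ee_rot: [-0.702, 0.712, -0.0, 0.0]
contact_force: [-0.5, -0.3, -0.7]
opening: 0.003
```

Emit:
step_arm([
  [0, 0, 0.001, 0, 0, 0],
  [0, 0, 0.002, 0, 0, 0],
  [0, 0, 0.0035, 0, 0, 0],
  [0, 0, 0.0035, 0, 0, 0],
])

```text
time_s: 48.22
position: [0.4198, -0.0732, 0.0774]
ee_rot: [-0.702, 0.712, -0.001, 0.0]
contact_force: [-0.4, -0.3, 3.5]
opening: 0.004
```

Emit:
step_arm([
  [0, 0, 0.0015, 0, 0, 0],
  [0, 0, 0.0025, 0, 0, 0],
  [0, 0, 0.0036, 0, 0, 0],
  [0, 0, 0.0036, 0, 0, 0],
])

```text
time_s: 48.55
position: [0.4199, -0.0733, 0.077]
ee_rot: [-0.703, 0.712, -0.001, 0.0]
contact_force: [-5.1, 1.1, 17.6]
opening: 0.001
```

Emit:
step_arm([
  [0, 0, -0.014, 0, 0, 0],
  [-0.05, 0, -0.018, 0, 0, 0],
  [-0.1, 0, -0.018, 0, 0, 0],
  [-0.136, 0.001, -0.018, 0, 0, 0],
  [-0.136, 0.001, -0.014, 0, 0, 0],
  [-0.136, 0.001, -0.008, 0, 0, 0],
  [-0.136, 0.001, -0.004, 0, 0, 0],
  [-0.136, 0.001, -0.004, 0, 0, 0],
])

```text
time_s: 49.22
position: [0.4201, -0.0059, 0.0784]
ee_rot: [-0.702, 0.712, -0.001, 0.0]
contact_force: [0.3, -0.2, -0.2]
opening: 0.001
```

Emit:
step_arm([
  [0, 0, 0.001, 0, 0, 0],
  [0, 0, 0.002, 0, 0, 0],
  [0, 0, 0.0035, 0, 0, 0],
  [0, 0, 0.0035, 0, 0, 0],
])

```text
time_s: 49.55
position: [0.4203, -0.0067, 0.0773]
ee_rot: [-0.702, 0.712, -0.001, -0.0]
contact_force: [-3.2, -0.7, 8.0]
opening: -0.003
```

Emit:
step_arm([
  [0, 0, 0.0015, 0, 0, 0],
  [0, 0, 0.0025, 0, 0, 0],
  [0, 0, 0.0036, 0, 0, 0],
  [0, 0, 0.0036, 0, 0, 0],
])

```text
time_s: 49.88
position: [0.4203, -0.0068, 0.077]
ee_rot: [-0.702, 0.712, -0.001, 0.0]
contact_force: [-5.5, 3.1, 19.1]
opening: 0.005
```

Emit:
step_arm([
  [0, 0, -0.02, 0, 0, 0],
  [0, 0, -0.08, 0, 0, 0],
  [0, 0, -0.16, 0, 0, 0],
  [0, 0, -0.2, 0, 0, 0],
  [0, 0, -0.2, 0, 0, 0],
  [0, 0, -0.2, 0, 0, 0],
])

```text
time_s: 50.38
position: [0.421, -0.0072, 0.1781]
ee_rot: [-0.702, 0.712, -0.003, 0.001]
contact_force: [-0.7, 0.1, -1.0]
opening: 0.002
```

```bash
python3 -c "
from h import *
import cv2
from rig import camera
st()
cv2.imwrite('pics/end_s.png',camera('scene')[:,:,::-1]);cv2.imwrite('pics/end_t.png',camera('top')[:,:,::-1])
# predicted corners for seat heights in scene crop coords
for h in (0,.0015,.003):
    print(h,[proj('scene',np.array((.4535,-.0395,.1))*[1,1,0]+[a*.052,b*.052,.086+h]).round(1).tolist() for a,b in((1,1),(-1,1),(-1,-1))])"
```

```text
t 50.38 pos [ 0.421  -0.0072  0.1781] yaw -90.87 tilt [ 0.3  -0.16] F [-0.65  0.11 -0.98] open 0.002 q [-0.28  0.05  1.89 -0.    1.2   1.3 ]
0 [[374.3, 158.0], [419.3, 183.3], [453.6, 158.1]]
0.0015 [[374.3, 157.3], [419.4, 182.7], [453.8, 157.5]]
0.003 [[374.4, 156.7], [419.5, 182.0], [453.9, 156.8]]
```

View pics/end_s.png

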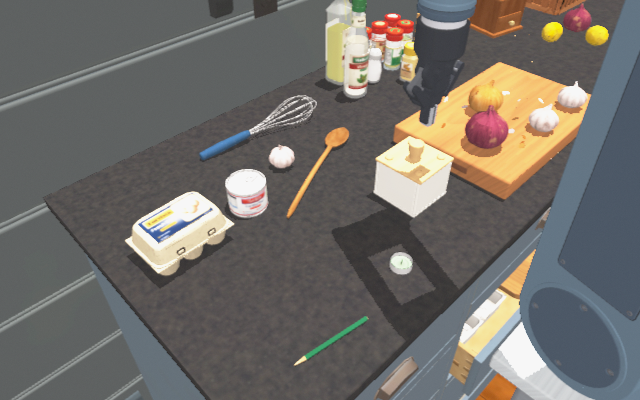

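View pics/end_t.png

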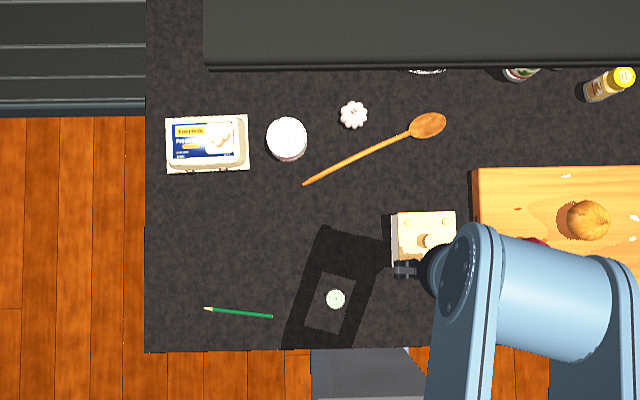

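The lid is flush on the rim, and the bystanders sit at their original pixels: tin (287,139), tea light (335,299), garlic (352,115). The arm is clear, so I'm handing in.

```bash
python3 -c "
from rig import r
print(r.hand_in())"
```

```text
the job is handed in; nothing more can be done
None
```

The lid is home on the canister: I picked it up by its knob, set it square in the mouth and released it. I then drove it down with closed-finger pushes over four rounds of the studs, and handed in at about 50.5 s.

**Last checks:**
- **Seating:** all four studs stopped at the same tip reading (0.0770 m). Two corners re-probed afterwards had not lifted. The lid went down about 6.3 mm, within the expected 5.5 to 7 mm. Its corners in the picture match the home position to about 1 px, or roughly 2 mm.
- **Forces:** the highest downward force I read on a stud was about 23 N (about 24 N with the sideways part). Force is only reported at the end of each call, so a brief higher peak can't be ruled out.
- **Surroundings:** the tin, tea light and garlic show at the same pixels as at the start, and the arm is clear of everything.

**What disagreed:** the fingertips turned out about 14 mm behind the reported tool point, not 22 mm ahead of it as given, so my first grasp closed above the knob. While measuring this I pressed the knob at about 40 N with the lid still on the worktop. I used the measured offset from then on, and the contact heights agreed with it.

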